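# Walk a jammed ribbon cassette out of a desk printer with mallet taps

### The arm

A 6-joint arm with a two-finger parallel gripper is mounted at the origin on the work surface. World frame = base frame: x ahead of the robot, y to its left, z up, the work surface at z = 0. Lengths are in m, angles in rad, forces in N, time in s.
With the tool pointing down it reaches from about 0.3 to 0.875 m from the base axis. Payload 6.4 kg.
Tool frame: the origin (TCP) lies between the finger pads; the fingertips stand 11 mm ahead of it and the grasp point (between the pads) lies 8 mm behind it (ctrl.tcp_to_tips is the y of the fingertips in the tool frame, in m); y points along the fingers, x is the direction in which the jaws open and shut, and the axes are right-handed (so a half turn about y gives the same grasp; the last joint's range is limited). The gripper opens to 85 mm and grips with 20 to 120 N. Pads are 22 mm wide; open, the fingers measure 114 mm over their backs; the gripper's body (76 mm by 85 mm) begins 54 mm behind the grasp point. The pads swing forward as they close: fully open they stand 13 mm farther back than shut.
Start: joints at [-1.375, 0.181, 1.607, -0, 1.354, -0.206], TCP at [0.225, -0.529, 0.242] pointing down, gripper open.
Joint ranges: [-2.99, 2.99], [-0.89, 2.07], [0.3, 2.58], [-1.14, 4.28], [0, 2.63], [-3.12, 3.12]. Speed limits (rad/s): [2.57, 2.57, 3.01, 3.14, 3.14, 3.14].

### API

Orientations are given as a unit quaternion [w, x, y, z].
In Python, from bench import ctrl gives the robot as it stands.
- The arm moves only by the tool apply_moves, never from a script. Its argument "plan" is text: rows parted by semicolons, each of 7 numbers parted by spaces: the shift along the tool's x, y, z each as a share of 0.05 m, from -1 to 1, then the turn, a rotation vector about the tool's x, y, z each as a share of 0.12 rad, from -1 to 1, then the opening, from 0 (shut) to 1 (fully open). In form: dx dy dz wx wy wz claw; .... A call has exactly 5 rows; each row shifts and turns the commanded pose from where the row before left it, along the tool's axes as they then stand; what a row does not reach is not made up. A row lasts 1/10 s, in which the tool goes at most 50 mm and 8.59 degrees, less where a joint would pass 70% of its speed; a pose out of reach is approached as far as the arm can. A call with a number of a shift or a turn outside -1 to 1 is refused whole. A call with a gripper value outside its range is refused whole. The fingers move at their own pace and stop on an object; the grip force is fixed at half the most. Time passes only in rows, so rows that do not move let the fingers close, or fill a call up. It gives the time, the measured TCP pose, the force and the opening at its end, in the units of the state.
- ctrl.get_obs(): the state, without advancing time (a new reading comes with each control period).
- ctrl.camera(name): name is "side" or "top" or "wrist"; returns the picture (420x560x3 uint8, red, green, blue); there is no depth.
- ctrl.get_calibration(name): a dict with "intrinsics" (3x3 intrinsics, pixels), "k1" (the pictures are not rectified: a ray, as slopes to the right and down, at radius r is drawn at 1 + k1 r^2 times it, then the intrinsics apply), "R" (3x3) and "t" (3): a world point X has camera coordinates R X + t. Camera axes: x right, y down, z forward; pixel columns grow to the right and rows downward; lengths in m; the calibration is good to about 2 mm. A picture is of the moment at which its call begins: read the wrist's pose just before it. get_calibration takes no time and is no camera call; for the wrist camera it gives the pose at the moment of the call.
- ctrl.hand_in(): hands the job in, once; it reports no verdict.
Trained networks look in the newest picture that a camera, given by its name, has taken for a name from the list of things; names that differ only in an ending like _2 or _b are one class to them, and where a whole thing is asked for, a point or a joint stands for the part that bears it (a point fixed in the world has none). Each returns a list of dicts, best first, with "score" (0 to 1); they miss things now and then, are a little off and sometimes report something else, mostly with a low value. They report only what shows in the picture. A call takes as long as a camera call. They do not tell look-alikes from the thing itself.
- ctrl.recognise(camera, target): "point" ([x, y, z] in m, in world coordinates, good to about 4 mm: the middle of the surface that is visible of it).
The state is a dict: "time_s": time; "q": joint angles; "dq": joint speeds; "joint_efforts": joint torques, N m; "eef_pos": TCP position; "eef_rot": TCP orientation; "wrist_force": force on the tool from outside, world axes, zero at the start; "torque": the same for the moment, N m; "opening": opening from 0.0 (shut) to 1.0 (fully open).
Only numpy, scipy, OpenCV 4.12 (cv2) and the standard library are available. Lean on these libraries where they do the work, as an engineer would, in place of code of your own. Each camera call takes 0.05 s, during which the arm holds its last target.

### The job

The ribbon cassette is jammed in the sloping bay of the grey desk printer: with the mallet, tap lightly down the slope on the backs of its two blue lugs, alternating sides so that neither end gets a centimetre ahead of the other, until both white index nibs stand in the yellow bands (not past them). Use only the mallet on the cassette, never the gripper, then lay the mallet flat back on its black mat and let go, leaving the bottle, caddy and calculator where they are.

Things in the scene. Friction and masses are not known exactly. Their poses are not given: they have to be found in the camera images.
- printer: Grey desk printer, fixed, 304 mm wide (y), 300 mm deep (x from -136 to +158 mm), 178 mm high at the back. Origin: centre of its underside; x away from the robot, z up. Its top is a deck that rises 30 degrees away from the robot. A low rubber roller crosses the deck near its top edge, up to 11 mm above it, behind the tapping place.
- deck: The printer's sloping deck. Origin: on its surface at mid width, on the line where the lugs' tap faces stand when the cassette is fully home. Axes: x up the slope (away from the robot), y left across the printer, z square out of the deck (30 degrees from vertical, leaning to the robot). Surface at z = 0, x from -165 to +105 mm, y +-152 mm.
- rail (a point): Middle of the steel guide rail, a 12 mm round bar along deck y over the full width, at deck x = 107, z = 183 mm, with a thin bent post at each end (y = +-146 mm, x = 134 to 146 mm). A hand coming straight down behind the lugs hits it; one tilted about 30 degrees, square to the deck, passes in front of it.
- cassette: Flat black cassette 200 (y) by 65 by 12 mm on the deck, axes as the deck's when square; two arms lead up the slope to two blue lugs. Origin: on the deck under the right lug's tap face. Stuck: an end slides down only while 9 to 11 N press its lug, no spring back; the cassette then turns about the other lug. Over 18 N is a hard blow. A lead of 10 mm between ends (0.071 rad) wedges it.
- lug_left (a point): Centre of the left lug's tap face (flat back of the lug, facing up the slope, deck +x), at deck y = 70, 32 mm above the deck. Lug 34 mm wide (y), 14 thick (x), standing 2 to 50 mm above the deck. Deck x is 0 when home (starts 0 to -6 mm, ends unequal), -30 mm at its stop; the white nib is in the yellow band from -16 to -26 mm (middle -21; a red band follows).
- lug_right (a point): The same point on the right lug, at deck y = -70 mm; same size, start, travel and band.
- mallet: Light mallet, 180 to 275 g, flat on the mat. Origin: on its underside below the place to grip; x along the handle to the head, y along the head's axis, z up. Handle: wood bar 18 by 18 mm, axis 20 mm up, bare from x = -83 to +40 mm. Head: orange barrel, 40 mm diameter, 60 mm long along y (black tap faces at y = +-30), at x = 60 mm. Handle end: black block 40 mm high at x = -90.
- mallet_head (a point): Centre of the mallet's head, 60 mm from the mallet's origin along its x, 20 mm above its underside.
- mallet_end (a point): Butt of the handle: 95 mm from the mallet's origin along its -x, 20 mm above its underside.
- mat: Black rubber mat fixed to the counter, 280 mm (x) by 160 mm (y), 3 mm thick. Origin: centre of its underside; at the start the mallet lies about along its x.
- gel_bottle: Bystander: white pump bottle of hand gel, 64 mm diameter, 195 mm high, right of the printer. Origin: centre of its underside, z up.
- pen_caddy: Bystander: white open caddy 80 by 90 mm, 90 mm high, with pens up to 141 mm, beyond the mat. Origin: centre of its underside, z up.
- calculator: Bystander: flat red calculator 130 by 100 mm, 25 mm high, on the robot's side of the printer to the right. Origin: centre of its underside, z up.
There are look-alikes about, which are no part of the job. Of the things that look like the mallet, take the one that is farthest to the robot's right at the start.

How it is judged:
By the outcome, as a careful person would: the job done as asked, in the order asked, and still so for the second after the job is handed in, with the robot touching nothing.
It also fails if it takes over 67 s, if anything falls off the work surface, if the arm or the gripper's body presses on something with over 40 N, if the wrist force passes 120 N, or if a joint passes its speed limit or range.

## Working session

There is one attempt and no reset: what is moved stays moved. The work goes in short steps, Python scripts to look and compute and a tool call to move; the robot and the scene stay as the last step left them, time stands still between calls to the robot, and variables do not carry over. Pictures are saved under pics/ and viewed, and the job is handed in when it is done.

Besides the shell and the picture viewer there is one more tool, called after "Request:" by a JSON object that holds its "method" and its "body". apply_moves: Moves the arm, as the interface text tells. Shift numbers are shares of 0.05 m and turn numbers shares of 0.12 rad, none past 1 either way. Its arguments: {"type":"object","properties":{"plan":{"type":"string"}},"required":["plan"]}

```bash
ls; mkdir -p pics; python3 - <<'E'
from bench import ctrl
import cv2
o=ctrl.get_obs(); print({k:(v if not hasattr(v,'round') else v) for k,v in o.items()}, ctrl.tcp_to_tips)
for n in ["top","side","wrist"]:
    im=ctrl.camera(n); cv2.imwrite(f"pics/{n}0.png",im[:,:,::-1])
    print(n,ctrl.get_calibration(n))
for n,ts in [("top",["printer","cassette","lug_left","lug_right","mallet","mallet_head","mallet_end","mat","gel_bottle","pen_caddy","calculator","rail","deck"]),("side",["lug_left","lug_right","mallet_head","mallet_end","rail","mat"])]:
    for t in ts:
        print(n,t,[(([round(float(x),3) for x in d["point"]]),round(float(d["score"]),2)) for d in ctrl.recognise(n,t)])
print(ctrl.get_obs()["time_s"])
E
```

```text
pics
{'time_s': 0.0, 'q': array([-1.37529254e+00,  1.81527181e-01,  1.60803777e+00,  1.58726238e-06,
        1.35377434e+00, -2.06253841e-01]), 'dq': array([-0.00069914,  0.00072112, -0.0006249 ,  0.00149447,  0.00130789,
        0.00075402]), 'joint_efforts': array([ 3.86422953e-04, -4.44872725e+01, -3.51335549e+01, -1.88787812e-04,
        9.09669092e-03, -1.62850000e-05]), 'eef_pos': array([ 0.22477996, -0.52865756,  0.24137754]), 'eef_rot': array([ 0.59015017, -0.5892714 ,  0.3906144 , -0.38974656]), 'wrist_force': array([-0.36544068,  0.33644975,  0.08815491]), 'torque': array([-0.00439996, -0.04894568,  0.0187235 ]), 'opening': 1.004581344170049} 0.011
top {'intrinsics': array([[513.88907481,   0.        , 280.60444107],
       [  0.        , 513.88907481, 201.12832224],
       [  0.        ,   0.        ,   1.        ]]), 'k1': 0.04641804963050123, 'R': array([[ 0.01446524, -0.99988103,  0.00535599],
       [-0.97945262, -0.0152469 , -0.20109724],
       [ 0.20115498, -0.00233702, -0.97955664]]), 't': array([0.04042488, 0.56654452, 1.54203869])}
side {'intrinsics': array([[392
[... 1436 characters left out ...]
[0.442, 0.271, 0.035], 0.37)]
top pen_caddy [([0.695, 0.206, 0.06], 0.89)]
top calculator [([0.281, -0.334, 0.019], 0.91)]
top rail [([0.543, -0.178, 0.113], 0.69), ([0.443, 0.268, 0.033], 0.49)]
top deck [([0.545, -0.177, 0.111], 0.88)]
side lug_left [([0.501, -0.167, 0.094], 0.92)]
side lug_right [([0.499, -0.172, 0.099], 0.62), ([0.423, 0.347, -0.002], 0.38)]
side mallet_head [([0.747, 0.38, 0.027], 0.89), ([0.438, 0.284, 0.033], 0.76), ([0.391, 0.614, 0.035], 0.58)]
side mallet_end [([0.743, 0.381, 0.028], 0.81), ([0.439, 0.28, 0.03], 0.56), ([0.501, -0.167, 0.094], 0.31)]
side rail [([0.688, 0.222, 0.066], 0.74)]
side mat [([0.427, 0.348, 0.001], 0.7), ([0.688, 0.222, 0.066], 0.31)]
1.1
```

View pics/top0.png

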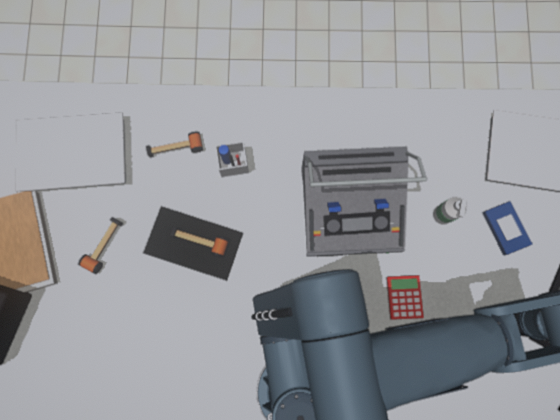

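View pics/side0.png

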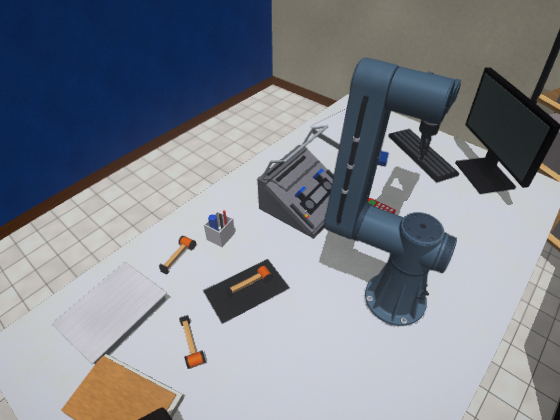

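View pics/wrist0.png

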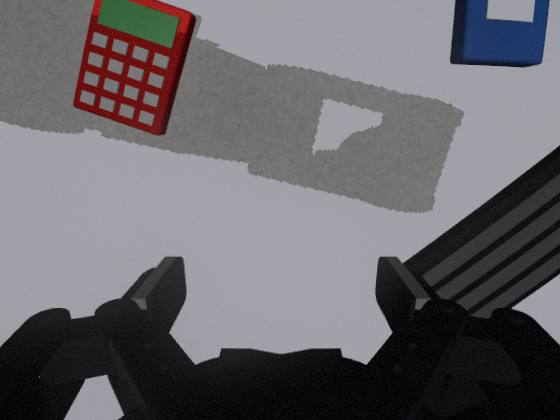

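The top picture shows three mallets: on the mat, head (219,246); beyond the caddy, head (195,142); far left, head (91,263). The one on the mat is farthest to the right, and it is the one on the black mat. The printer is at about (357,202), with lugs at (334,208) and (382,205). I'll check this choice in a close crop.

```bash
cat > h.py <<'E'
import numpy as np, cv2, json
from bench import ctrl
from scipy.spatial.transform import Rotation as Rot
from scipy.optimize import least_squares
def cal(n):
    c=ctrl.get_calibration(n); return c
def proj(c,X):
    X=np.atleast_2d(X); p=X@c["R"].T+c["t"]; s=p[:,:2]/p[:,2:]; r2=(s**2).sum(1,keepdims=True)
    s=s*(1+c["k1"]*r2); K=c["intrinsics"]; return s@K[:2,:2].T+K[:2,2]
def ray(c,uv):
    K=c["intrinsics"]; d=(np.array(uv,float)-K[:2,2])/np.array([K[0,0],K[1,1]]); s=d.copy()
    for _ in range(30): s=d/(1+c["k1"]*(s@s))
    v=c["R"].T@np.array([s[0],s[1],1]); o=-c["R"].T@c["t"]; return o,v/np.linalg.norm(v)
def onz(c,uv,z):
    o,v=ray(c,uv); return o+v*(z-o[2])/v[2]
def rot(q): return Rot.from_quat([q[1],q[2],q[3],q[0]])
def crop(im,x0,y0,x1,y1,s,name):
    cv2.imwrite(name,cv2.resize(im[y0:y1,x0:x1],None,fx=s,fy=s,interpolation=cv2.INTER_CUBIC))
E
python3 - <<'E'
import cv2
from h import *
im=cv2.imread("pics/top0.png"); crop(im,135,195,255,285,6,"pics/c_mal.png"); crop(im,295,140,435,260,5,"pics/c_pr.png")
im=cv2.imread("pics/side0.png"); crop(im,250,120,350,240,5,"pics/c_pr_s.png");crop(im,195,250,295,325,6,"pics/c_mal_s.png")
E
```

```text
(no output)
```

View pics/c_mal.png

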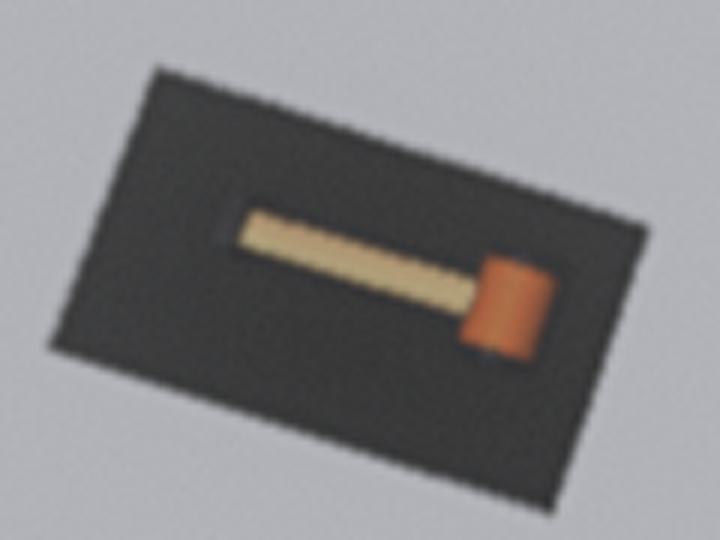

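View pics/c_pr.png

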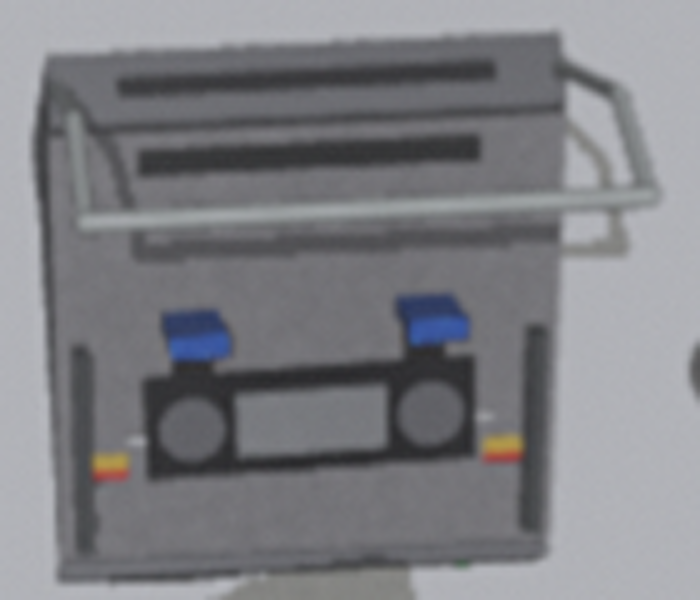

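View pics/c_pr_s.png

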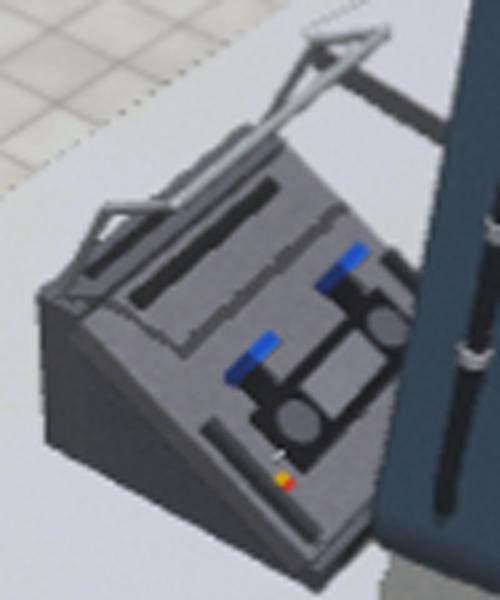

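View pics/c_mal_s.png

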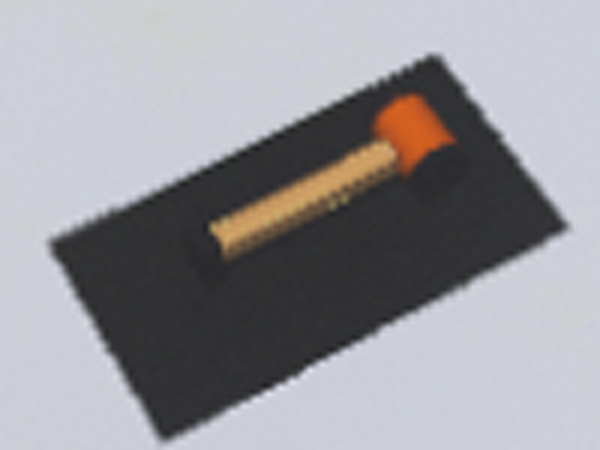

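The crop shows an orange-headed mallet lying on the black mat, with its head at crop (508,308). It's the right one. In the printer crop both nibs are clearly above the yellow bands. Next I'll fit the poses.

```bash
cat > fit.py <<'E'
from h import *
ct=cal("top"); cs=cal("side")
def deck2pr(p,zo=.1255,xo=.0069):
    p=np.atleast_2d(p)/1; c,s=np.cos(np.pi/6),np.sin(np.pi/6)
    return np.c_[p[:,0]*c-p[:,2]*s+xo,p[:,1],p[:,0]*s+p[:,2]*c+zo]
def pr2w(P,x,y,yaw):
    c,s=np.cos(yaw),np.sin(yaw); return np.c_[c*P[:,0]-s*P[:,1]+x,s*P[:,0]+c*P[:,1]+y,P[:,2]]
E
python3 - <<'E'
from fit import *
print("cam",-ct["R"].T@ct["t"],-cs["R"].T@cs["t"])
T=lambda u,v:(295+u/5,140+v/5)
D=[((.105,.152,0),T(50,133)),((.105,-.152,0),T(562,107)),((-.165,.152,0),T(60,572)),((-.165,-.152,0),T(546,548)),((.107,.146,.183),T(82,222)),((.107,-.146,.183),T(656,197))]
P=[((.158,.152,.178),T(48,57)),((.158,-.152,.178),T(560,34))]
S=lambda u,v:(250+u/5,120+v/5)
DS=[((.105,.152,0),S(80,318)),((-.165,.152,0),S(318,570)),((.107,.146,.183),S(107,207))]
def res(p):
    r=[]
    for X,uv in D: r+=list(proj(ct,pr2w(deck2pr(X,p[3],p[4]),*p[:3]))[0]-uv)
    for X,uv in P: r+=list(proj(ct,pr2w(np.array([X]),*p[:3]))[0]-uv)
    return r
s=least_squares(res,[.54,-.18,0.0,.1255,.0069],loss="soft_l1")
print(s.x); print(np.round(np.array(res(s.x)).reshape(-1,2),1))
res3=lambda q:res([*q,.1255,.0069])
s3=least_squares(res3,s.x[:3],loss="soft_l1"); print(s3.x); print(np.round(np.array(res3(s3.x)).reshape(-1,2),1))
for X,uv in DS: print(X, proj(cs,pr2w(deck2pr(X),*s3.x))[0]-uv)
# mallet
M=lambda u,v:(135+u/6,195+v/6)
print("mat corners",[onz(ct,M(*p),.003).round(3) for p in [(157,67),(650,230),(553,514),(52,347)]])
print("handle",[onz(ct,M(*p),.032).round(3) for p in [(258,210),(480,274),(240,245),(468,312)]])
print("handle z23",[onz(ct,M(*p),.023).round(3) for p in [(250,228),(474,292)]])
print("head",[onz(ct,M(*p),.03).round(3) for p in [(508,308),(485,260),(555,270),(460,347),(532,360)]])
M2=lambda u,v:(195+u/6,250+v/6)
print("side handle z23",[onz(cs,M2(*p),.032).round(3) for p in [(212,228),(385,143)]], "butt",onz(cs,M2(205,245),.023).round(3),"head",onz(cs,M2(415,135),.03).round(3))
print("side mat",[onz(cs,M2(*p),.003).round(3) for p in [(52,240),(436,55),(568,228),(163,440)]])
o=ctrl.get_obs(); R=rot(o["eef_rot"]).as_matrix(); print("toolR",R.round(3))
cw=cal("wrist"); print("wristcam in tool",R.T@(-cw["R"].T@cw["t"]-o["eef_pos"]), "axes", (R.T@cw["R"].T).round(3))
E
```

```text
cam [0.24413    0.0526619  1.62422827] [-0.18596005  0.86003702  1.23144911]
[ 0.54239069 -0.17674623  0.05961389  0.13095228  0.01729575]
[[-0.5  0.7]
 [ 1.7  1.3]
 [-0.6 -1.8]
 [ 1.2 -1.3]
 [ 0.5  0.1]
 [-0.4  0.1]
 [-1.1 -0. ]
 [ 0.1  0.1]]
[ 0.55192563 -0.1768236   0.05828204]
[[-0.3  1.4]
 [ 1.6  2.2]
 [-0.5 -1.4]
 [ 1.  -0.8]
 [ 0.6  0.8]
 [-0.7  1. ]
 [-1.  -3.2]
 [ 0.1 -3. ]]
(0.105, 0.152, 0) [ 0.93802326 -1.07987446]
(-0.165, 0.152, 0) [-0.84375922 -3.29371134]
(0.107, 0.146, 0.183) [14.48404783 -2.54820316]
mat corners [array([0.555, 0.431, 0.003]), array([0.471, 0.166, 0.003]), array([0.322, 0.212, 0.003]), array([0.405, 0.476, 0.003])]
handle [array([0.474, 0.367, 0.032]), array([0.442, 0.251, 0.032]), array([0.456, 0.376, 0.032]), array([0.423, 0.256, 0.032])]
handle z23 [array([0.466, 0.373, 0.023]), array([0.434, 0.255, 0.023])]
head [array([0.425, 0.236, 0.03 ]), array([0.45 , 0.249, 0.03 ]), array([0.445, 0.212, 0.03 ]), array([0.405, 0.26 , 0.03 ]), array([0.399, 0.223, 0.03 ])]
side handle z23 [array([0.469, 0.374, 0.032]), array([0.433, 0.259, 0.032])] butt [0.468 0.381 0.023] head [0.424 0.242 0.03 ]
side mat [array([0.553, 0.434, 0.003]), array([0.47 , 0.172, 0.003]), array([0.319, 0.218, 0.003]), array([0.402, 0.483, 0.003])]
toolR [[ 0.391  0.     0.92 ]
 [-0.92  -0.     0.391]
 [ 0.    -1.     0.   ]]
wristcam in tool [ 3.29242062e-05 -1.33172121e-01  6.72370118e-02] axes [[ 1.    -0.     0.   ]
 [-0.    -0.267  0.964]
 [-0.    -0.964 -0.267]]
```

```bash
cat > plan.py <<'E'
from h import *
def plan(target,Rt,n,claw,dec=2,start=None):
    """n rows linear to target pose; prints rounded rows in calls of 5"""
    o=ctrl.get_obs(); p=np.array(o["eef_pos"]); R=rot(o["eef_rot"])
    if start is not None: p,R=start
    rows=[]
    for i in range(n):
        k=n-i
        d=R.inv().apply((np.array(target)-p)/k)/.05
        w=(R.inv()*Rt).as_rotvec()/k/.12
        r=np.round(np.r_[d,w],dec); rows.append(r)
        if abs(r).max()>1: print("OVER",r)
        p=p+R.apply(r[:3]*.05); R=R*Rot.from_rotvec(r[3:]*.12)
    for i in range(0,n,5): print("; ".join(" ".join(f"{v+0:g}" for v in r)+f" {claw:g}" for r in rows[i:i+5]))
    print("end",p.round(4),"err",(np.array(target)-p).round(4),"time",o["time_s"])
    return p,R
def down(h):  # tool pointing down with tool z heading h
    z=np.array([np.cos(h),np.sin(h),0]); y=np.array([0,0,-1.]); x=np.cross(y,z); return Rot.from_matrix(np.c_[x,y,z])
E
python3 - <<'E'
from plan import *
p,R=plan([.36,-.18,.28],down(.402+.4),9,1)
p,R=plan([.436,.278,.20],down(1.281),11,1,start=(p,R))
E
```

```text
-0.6 -0.08 0.58 0 -0.37 0 1; -0.57 -0.08 0.61 0 -0.37 0 1; -0.54 -0.08 0.63 0 -0.37 0 1; -0.51 -0.09 0.65 0 -0.37 0 1; -0.49 -0.08 0.68 0 -0.37 0 1
-0.45 -0.09 0.7 0 -0.37 0 1; -0.42 -0.08 0.71 0 -0.37 0 1; -0.4 -0.09 0.73 0 -0.37 0 1; -0.36 -0.08 0.76 0 -0.37 0 1
end [ 0.36   -0.1797  0.2798] err [-0.     -0.0003  0.0002] time 1.1
-0.48 0.15 0.69 0 -0.36 0 1; -0.45 0.14 0.71 0 -0.36 0 1; -0.42 0.15 0.73 0 -0.36 0 1; -0.39 0.14 0.75 0 -0.36 0 1; -0.35 0.15 0.77 0 -0.37 0 1
-0.32 0.14 0.78 0 -0.36 0 1; -0.28 0.15 0.8 0 -0.37 0 1; -0.25 0.14 0.81 0 -0.36 0 1; -0.21 0.15 0.81 0 -0.37 0 1; -0.18 0.14 0.83 0 -0.36 0 1
-0.14 0.15 0.83 0 -0.37 0 1
end [0.4361 0.278  0.1998] err [-0.0001 -0.      0.0002] time 1.1
```

Request:
{"method": "apply_moves", "body": {"plan": "-0.6 -0.08 0.58 0 -0.37 0 1; -0.57 -0.08 0.61 0 -0.37 0 1; -0.54 -0.08 0.63 0 -0.37 0 1; -0.51 -0.09 0.65 0 -0.37 0 1; -0.49 -0.08 0.68 0 -0.37 0 1"}}

```text
time_s: 1.6
eef_pos: [0.3004, -0.3337, 0.2631]
eef_rot: [-0.629, 0.63, -0.322, 0.322]
wrist_force: [1.0, 0.0, -0.0]
opening: 0.999
```

Request:
{"method": "apply_moves", "body": {"plan": "-0.45 -0.09 0.7 0 -0.37 0 1; -0.42 -0.08 0.71 0 -0.37 0 1; -0.4 -0.09 0.73 0 -0.37 0 1; -0.36 -0.08 0.76 0 -0.37 0 1; -0.48 0.15 0.69 0 -0.36 0 1"}}

```text
time_s: 2.1
eef_pos: [0.3682, -0.1374, 0.274]
eef_rot: [-0.661, 0.662, -0.249, 0.252]
wrist_force: [0.6, 1.3, 0.3]
opening: 1.0
```

Request:
{"method": "apply_moves", "body": {"plan": "-0.45 0.14 0.71 0 -0.36 0 1; -0.42 0.15 0.73 0 -0.36 0 1; -0.39 0.14 0.75 0 -0.36 0 1; -0.35 0.15 0.77 0 -0.37 0 1; -0.32 0.14 0.78 0 -0.36 0 1"}}

```text
time_s: 2.6
eef_pos: [0.4011, 0.0716, 0.2364]
eef_rot: [0.685, -0.684, 0.177, -0.178]
wrist_force: [1.0, -0.5, 0.2]
opening: 0.998
```

Request:
{"method": "apply_moves", "body": {"plan": "-0.28 0.15 0.8 0 -0.37 0 1; -0.25 0.14 0.81 0 -0.36 0 1; -0.21 0.15 0.81 0 -0.37 0 1; -0.18 0.14 0.83 0 -0.36 0 1; -0.14 0.15 0.83 0 -0.37 0 1"}}

```text
time_s: 3.1
eef_pos: [0.4362, 0.28, 0.1997]
eef_rot: [0.7, -0.7, 0.101, -0.101]
wrist_force: [0.6, -0.4, 0.8]
opening: 1.002
```

```bash
python3 - <<'E'
from plan import *
o=ctrl.get_obs(); print(o["time_s"],o["eef_pos"],o["q"].round(3),rot(o["eef_rot"]).as_matrix().round(3))
np.save("cw1.npy",cal("wrist"),allow_pickle=True)
im=ctrl.camera("wrist"); cv2.imwrite("pics/w1.png",im[:,:,::-1])
im=ctrl.camera("top"); cv2.imwrite("pics/t1.png",im[:,:,::-1])
E
```

```text
3.1 [0.43622262 0.27999675 0.19971488] [ 0.341  0.097  1.791 -0.     1.252  0.629] [[ 0.959  0.001  0.283]
 [-0.283  0.     0.959]
 [ 0.001 -1.     0.   ]]
```

View pics/w1.png

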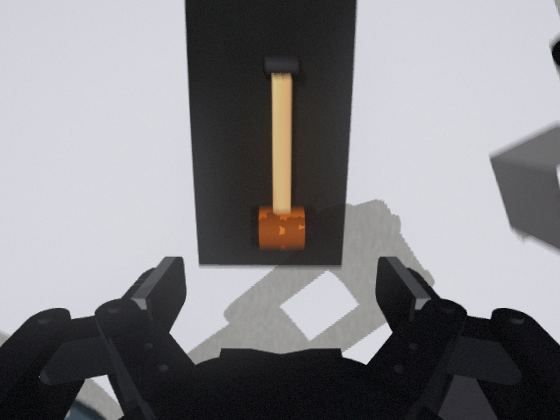

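The mallet lies straight in the wrist picture: head centre (282,228), handle from (282,212) to (283,75), butt (282,65). I'll turn these pixels into positions.

```bash
python3 - <<'E'
from plan import *
c=np.load("cw1.npy",allow_pickle=True).item()
for n,uv,z in [("handle near head",(282,208),.032),("handle butt end",(282.5,76),.032),("head L",(259,210),.023),("headR",(305,210),.023),("head mid",(282,228),.043),("butt",(282,60),.043),("mat bl",(200,265),.003),("mat br",(342,265),.003)]:
    print(n,onz(c,uv,z).round(4))
o=ctrl.get_obs();print(o["eef_pos"],o["time_s"]);print("tcp px",proj(c,o["eef_pos"]))
E
```

```text
handle near head [0.4329 0.2631 0.032 ]
handle butt end [0.4673 0.3784 0.032 ]
head L [0.4096 0.2652 0.023 ]
headR [0.4536 0.2521 0.023 ]
head mid [0.4281 0.2471 0.043 ]
butt [0.47   0.3896 0.043 ]
mat bl [0.3237 0.2176 0.003 ]
mat br [0.4765 0.1724 0.003 ]
[0.43558157 0.28178033 0.1985464 ] 3.2
tcp px [[278.20546252 267.13584261]]
```

```bash
python3 - <<'E'
from plan import *
p,R=plan([.439,.284,.06],down(1.281),5,1)
p,R=plan([.439,.284,.020],down(1.281),5,1,start=(p,R))
E
```

```text
0.01 0.55 0.01 0 0.01 0 1; 0.01 0.56 0.01 0 0.01 0 1; 0.01 0.55 0.01 0 0.01 0 1; 0.01 0.56 0.02 0 0.01 -0.01 1; 0.02 0.55 0.01 0 0.01 0 1
end [0.4391 0.2839 0.06  ] err [-0.0001  0.0001 -0.    ] time 3.2
0 0.16 0 0 0 0 1; 0 0.16 0 0 0 0 1; 0 0.16 0 0 0 0 1; 0 0.16 0 0 0 0 1; 0 0.16 0 0 0 0 1
end [0.4391 0.2839 0.02  ] err [-0.0001  0.0001 -0.    ] time 3.2
```

Request:
{"method": "apply_moves", "body": {"plan": "0.01 0.55 0.01 0 0.01 0 1; 0.01 0.56 0.01 0 0.01 0 1; 0.01 0.55 0.01 0 0.01 0 1; 0.01 0.56 0.02 0 0.01 0 1; 0.02 0.55 0.01 0 0.01 0 1"}}

```text
time_s: 3.7
eef_pos: [0.44, 0.2794, 0.0606]
eef_rot: [0.699, -0.699, 0.104, -0.104]
wrist_force: [0.4, -0.1, 0.5]
opening: 0.999
```

Request:
{"method": "apply_moves", "body": {"plan": "0 0.16 0 0 0 0 1; 0 0.16 0 0 0 0 1; 0 0.16 0 0 0 0 1; 0 0.16 0 0 0 0 1; 0 0.16 0 0 0 0 1"}}

```text
time_s: 4.2
eef_pos: [0.4406, 0.2802, 0.0216]
eef_rot: [0.7, -0.699, 0.104, -0.105]
wrist_force: [-0.3, 0.1, -0.7]
opening: 1.0
```

Request:
{"method": "apply_moves", "body": {"plan": "0 0 0 0 0 0 1; 0 0 0 0 0 0 0.4; 0 0 0 0 0 0 0.3; 0 0 0 0 0 0 0; 0 0 0 0 0 0 0"}}

```text
time_s: 4.7
eef_pos: [0.4401, 0.2801, 0.0216]
eef_rot: [0.7, -0.699, 0.104, -0.104]
wrist_force: [0.0, -0.7, 0.4]
opening: 0.329
```

Request:
{"method": "apply_moves", "body": {"plan": "0 0 0 0 0 0 0; 0 0 0 0 0 0 0; 0 0 0 0 0 0 0; 0 0 0 0 0 0 0; 0 0 0 0 0 0 0"}}

```text
time_s: 5.2
eef_pos: [0.4402, 0.2802, 0.0217]
eef_rot: [0.7, -0.699, 0.104, -0.104]
wrist_force: [-0.7, 0.4, 5.6]
opening: 0.195
```

Request:
{"method": "apply_moves", "body": {"plan": "0 -0.2 0 0 0 0 0; 0 -0.4 0 0 0 0 0; 0 -0.8 0 0 0 0 0; 0 -0.8 0 0 0 0 0; 0 -0.8 0 0 0 0 0"}}

```text
time_s: 5.7
eef_pos: [0.4391, 0.2797, 0.1725]
eef_rot: [-0.699, 0.7, -0.104, 0.104]
wrist_force: [1.7, -0.8, -3.4]
opening: 0.202
```

```bash
python3 - <<'E'
from plan import *
im=ctrl.camera("wrist"); cv2.imwrite("pics/w2.png",im[:,:,::-1])
im=ctrl.camera("side"); cv2.imwrite("pics/s2.png",im[:,:,::-1]); crop(im[:,:,::-1],250,120,390,240,5,"pics/c_pr_s2.png")
im=ctrl.camera("top"); cv2.imwrite("pics/t2.png",im[:,:,::-1]);crop(im[:,:,::-1],295,140,435,260,5,"pics/c_pr2.png")
o=ctrl.get_obs();print(o)
E
```

```text
{'time_s': 5.85, 'q': array([ 3.39074297e-01,  1.34743087e-01,  1.80499922e+00, -4.65663549e-05,
        1.19552676e+00,  6.34355523e-01]), 'dq': array([-0.00415195,  0.05668288,  0.06416488,  0.00244196, -0.01588993,
        0.00176229]), 'joint_efforts': array([ 1.22722252e-01, -4.27547944e+01, -3.53088212e+01, -2.73307494e-02,
        2.40122499e-01, -3.79908452e-04]), 'eef_pos': array([0.44164984, 0.28066597, 0.17444228]), 'eef_rot': array([ 0.70044363, -0.69837934,  0.10202911, -0.10599565]), 'wrist_force': array([ 0.15155198,  0.29974549, -2.86817286]), 'torque': array([0.04388139, 0.02507447, 0.00939705]), 'opening': 0.19760884287047703}
```

View pics/w2.png

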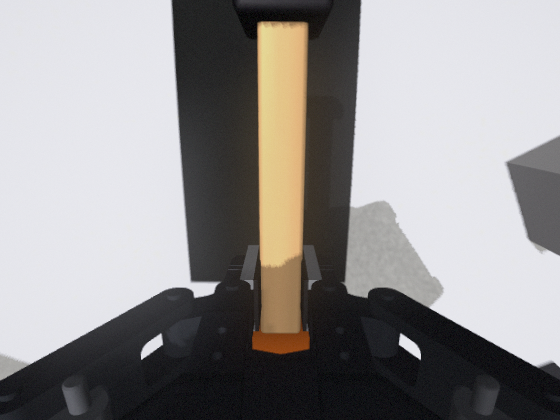

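View pics/c_pr_s2.png

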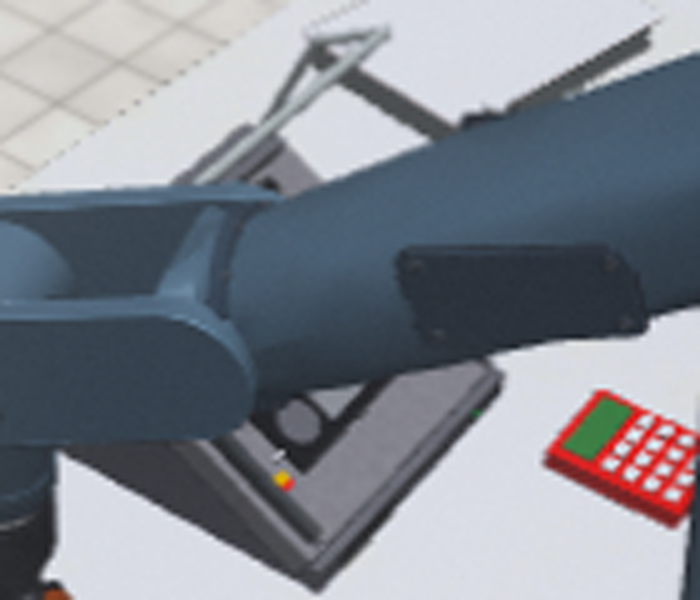

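View pics/c_pr2.png

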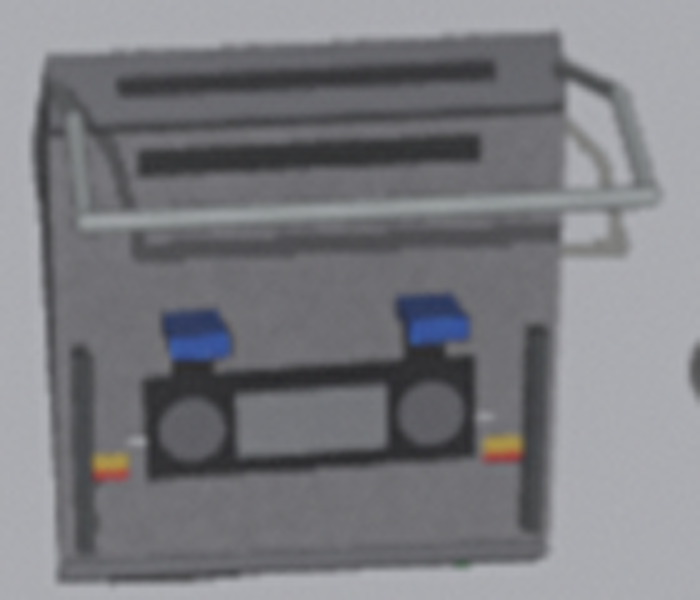

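The mallet is held: handle straight in the wrist view at column 282, and the wrist force shows a weight of 2.9 N. Next I'll move in front of the printer, tilted square to the deck, and look.

```bash
cat > deck.py <<'E'
from plan import *
class Deck:
    def __init__(s,o,yaw):
        s.o=np.array(o); c,sn=np.cos(yaw),np.sin(yaw); k=np.cos(np.pi/6)
        s.dx=np.array([k*c,k*sn,.5]); s.dz=np.array([-.5*c,-.5*sn,k]); s.dy=np.array([-sn,c,0]); s.M=np.c_[s.dx,s.dy,s.dz]
        s.R=Rot.from_matrix(np.c_[s.dx,-s.dz,s.dy])
    def w(s,p): return s.o+s.M@np.array(p)
    def d(s,X): return s.M.T@(np.array(X)-s.o)
    def pix(s,c,uv,z=0):
        o,v=ray(c,uv); a=s.M.T@(o-s.o); b=s.M.T@v; return a+b*(z-a[2])/b[2]
D=Deck([.559,-.1765,.128],.059)
E
python3 - <<'E'
from deck import *
ct=cal("top"); T=lambda u,v:(295+u/5,140+v/5)
for n,uv in [("nibL",(137,440)),("bandL top",(112,454)),("L y/r",(112,470)),("nibR",(486,415)),("bandR top",(503,435)),("R y/r",(503,450))]: print(n,(1000*D.pix(ct,T(*uv),.002)).round(1))
for n,uv,z in [("lugL back top mid",(192,312),.05),("lugR back top mid",(428,295),.05)]: print(n,(1000*D.pix(ct,T(*uv),z)).round(1))
print(D.w([-.11,.03,.15]))
st=(np.array([.4402,.2802,.1716]),down(1.281+.008))
plan(D.w([-.11,.03,.15]),D.R,10,0,start=st)
E
```

```text
nibL [-84.6 102.6   2. ]
bandL top [-93.  117.9   2. ]
L y/r [-103.4  118.     2. ]
nibR [ -78.  -108.2    2. ]
bandR top [ -91.5 -119.     2. ]
R y/r [-101.2 -119.3    2. ]
lugL back top mid [11.9 75.  50. ]
lugR back top mid [ 16.1 -60.7  50. ]
[ 0.38726449 -0.15659188  0.20290381]
0.14 -0.06 -0.87 0.07 -0.28 -0.43 0; 0.12 -0.06 -0.87 0.07 -0.28 -0.43 0; 0.09 -0.07 -0.88 0.08 -0.28 -0.43 0; 0.06 -0.07 -0.88 0.07 -0.28 -0.43 0; 0.04 -0.07 -0.88 0.07 -0.28 -0.43 0
0.01 -0.08 -0.88 0.08 -0.27 -0.43 0; -0.01 -0.09 -0.87 0.07 -0.28 -0.44 0; -0.04 -0.1 -0.87 0.08 -0.27 -0.43 0; -0.06 -0.11 -0.87 0.07 -0.28 -0.44 0; -0.08 -0.12 -0.88 0.08 -0.27 -0.43 0
end [ 0.3873 -0.1568  0.2028] err [-0.0001  0.0002  0.0001] time 5.85
```

Request:
{"method": "apply_moves", "body": {"plan": "0.14 -0.06 -0.87 0.07 -0.28 -0.43 0; 0.12 -0.06 -0.87 0.07 -0.28 -0.43 0; 0.09 -0.07 -0.88 0.08 -0.28 -0.43 0; 0.06 -0.07 -0.88 0.07 -0.28 -0.43 0; 0.04 -0.07 -0.88 0.07 -0.28 -0.43 0"}}

```text
time_s: 6.35
eef_pos: [0.4085, 0.0607, 0.1846]
eef_rot: [0.701, -0.698, -0.048, -0.135]
wrist_force: [0.5, -0.2, -1.7]
opening: 0.197
```

Request:
{"method": "apply_moves", "body": {"plan": "0.01 -0.08 -0.88 0.08 -0.27 -0.43 0; -0.01 -0.09 -0.87 0.07 -0.28 -0.44 0; -0.04 -0.1 -0.87 0.08 -0.27 -0.43 0; -0.06 -0.11 -0.87 0.07 -0.28 -0.44 0; -0.08 -0.12 -0.88 0.08 -0.27 -0.43 0"}}

```text
time_s: 6.85
eef_pos: [0.3829, -0.1288, 0.1981]
eef_rot: [0.693, -0.68, -0.178, -0.162]
wrist_force: [1.6, 1.4, -2.6]
opening: 0.196
```

Request:
{"method": "apply_moves", "body": {"plan": "0 0 0 0 0 0 0; 0 0 0 0 0 0 0; 0 0 0 0 0 0 0; 0 0 0 0 0 0 0; 0 0 0 0 0 0 0"}}

```text
time_s: 7.35
eef_pos: [0.3846, -0.1266, 0.1992]
eef_rot: [0.693, -0.68, -0.179, -0.161]
wrist_force: [-0.1, -0.4, -2.0]
opening: 0.196
```

```bash
python3 - <<'E'
from deck import *
o=ctrl.get_obs(); print(o["time_s"],o["eef_pos"],o["q"].round(3),(1000*D.d(o["eef_pos"])).round(1),(rot(o["eef_rot"]).inv()*D.R).as_rotvec().round(4),o["wrist_force"])
np.save("cw3.npy",cal("wrist"),allow_pickle=True)
im=ctrl.camera("wrist"); cv2.imwrite("pics/w3.png",im[:,:,::-1])
im=ctrl.camera("side"); cv2.imwrite("pics/s3.png",im[:,:,::-1])
E
```

```text
7.35 [ 0.38460271 -0.12661225  0.19915179] [-0.948 -0.536  2.375  0.463  1.074 -1.151] [-112.6   60.1  147.2] [ 0.0035 -0.0322 -0.0388] [-0.08077556 -0.41136203 -2.03663771]
```

View pics/w3.png

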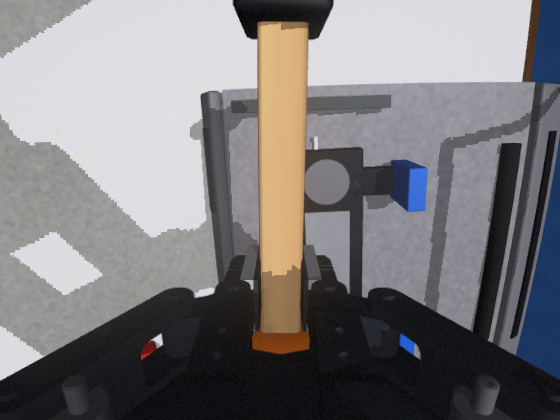

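View pics/s3.png

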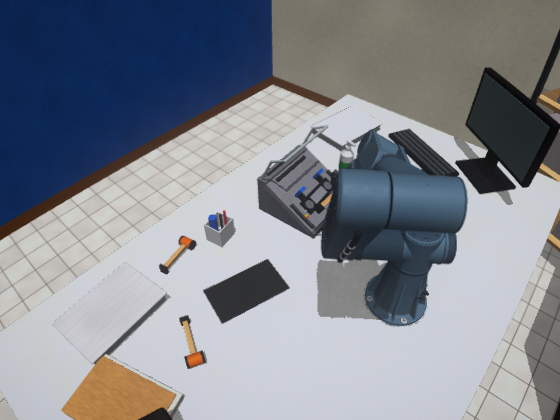

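```bash
python3 - <<'E'
import cv2
from h import *
im=cv2.imread("pics/w3.png"); crop(im,290,70,560,270,3,"pics/w3c.png")
E
```

```text
(no output)
```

View pics/w3c.png

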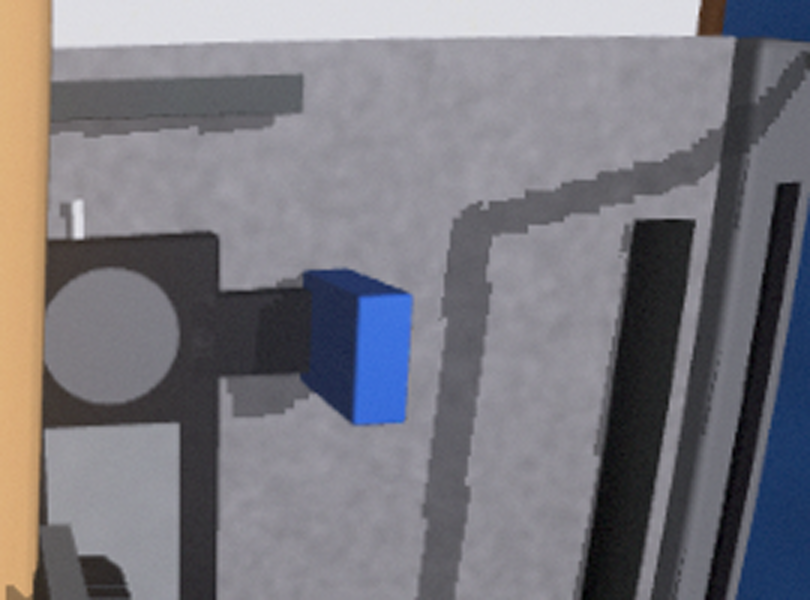

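```bash
python3 - <<'E'
from deck import *
import deck
ct=cal("top"); cw=np.load("cw3.npy",allow_pickle=True).item()
T=lambda u,v:(295+u/5,140+v/5); W=lambda u,v:(290+u/3,70+v/3)
def lug(xL,xR,side,x,y,z): # local: x back face 0, y rel
    th=(xR-xL)/.14*-1  # left ahead => rotates
    th=(xR-xL)/.14
    c0=np.array([ (xL if side>0 else xR), .07*side,0]);
    return c0+np.array([x-(-th)*0 - th*y*-1*-1, y+th*x, z])
def res(p):
    d=Deck(p[:3],p[3]); xL,xR=p[4],p[5]; r=[]
    def a(c,X,uv,s): r.extend((proj(c,d.w(X))[0]-uv)/s)
    # wrist
    a(cw,lug(xL,xR,1,0,.017,.05),W(411,294),1); a(cw,lug(xL,xR,1,0,-.017,.05),W(404,424),1)
    a(cw,lug(xL,xR,1,-.014,.017,.05),W(358,294),1); a(cw,lug(xL,xR,1,-.014,-.017,.05),W(355,424),1)
    a(cw,[.105,.152,0],W(738,38),1.)
    r.append((proj(cw,d.w([-.08,.152,0]))[0][1]-(70+47/3))/1.)
    # top : lug back edges and front top edges
    a(ct,lug(xL,xR,1,0,0,.05),T(190,313),.7); a(ct,lug(xL,xR,-1,0,0,.05),T(427,296),.7)
    for X,uv in [((.105,.152,0),T(50,131)),((.105,-.152,0),T(562,107)),((.107,.146,.183),T(82,222)),((.107,-.146,.183),T(656,197))]: a(ct,X,uv,.7)
    r.extend((p[:3]-np.array([.559,-.1765,.128]))/.006)
    return r
s=least_squares(res,[.559,-.1765,.128,.059,-.005,-.001]); print(s.x.round(4)); print(np.round(s.fun,1))
cov=np.sqrt(np.diag(np.linalg.inv(s.jac.T@s.jac))); print(cov.round(4))
d=Deck(s.x[:3],s.x[3])
for n,uv in [("nibL",(137,440)),("bandL top",(112,454)),("L y/r",(112,470)),("nibR",(486,415)),("bandR top",(503,435)),("R y/r",(503,450))]: print(n,(1000*d.pix(ct,T(*uv),.002)).round(1))
print("nibL wrist",(1000*d.pix(cw,W(76,215),.006)).round(1))
for n,uv in [("roller L",(600,340)),("roller R",(690,220)),("roll top-left",(640,220))]: print(n,(1000*d.pix(cw,W(*uv),.011)).round(1))
E
```

```text
[ 0.5666 -0.175   0.1172  0.0558 -0.0046  0.0063]
[ 0.2 -0.7  2.1 -0.9 -0.6  1.   0.5  0.8 -1.6  0.5 -0.7  1.7  4.6  2.9
  1.6 -1.3 -0.3  0.5  0.7 -0.2 -2.2 -3.3 -1.4  1.3  0.2 -1.8]
[0.0009 0.0003 0.0008 0.0043 0.0008 0.0019]
nibL [-91.4 100.    2. ]
bandL top [-99.9 115.4   2. ]
L y/r [-110.5  115.5    2. ]
nibR [ -84.1 -112.7    2. ]
bandR top [ -97.6 -123.5    2. ]
R y/r [-107.4 -123.9    2. ]
nibL wrist [-87.5 104.4   6. ]
roller L [68.5 65.5 11. ]
roller R [ 91.1 100.8  11. ]
roll top-left [ 75.9 100.9  11. ]
```

```bash
cat > fit2.py <<'E'
from deck import *
import deck
ct=cal("top"); cw=np.load("cw3.npy",allow_pickle=True).item()
T=lambda u,v:(295+u/5,140+v/5); W=lambda u,v:(290+u/3,70+v/3)
def lug(xL,xR,side,x,y,z):
    th=(xR-xL)/.14
    c0=np.array([ (xL if side>0 else xR), .07*side,0])
    return c0+np.array([x-th*y, y+th*x, z])
def res(p):
    d=Deck(p[:3],p[3]); xL,xR=p[4],p[5]; r=[]
    def a(c,X,uv,s): r.extend((proj(c,d.w(X))[0]-uv)/s)
    a(cw,lug(xL,xR,1,0,.017,.05),W(411,294),1); a(cw,lug(xL,xR,1,0,-.017,.05),W(404,424),1)
    a(cw,lug(xL,xR,1,-.014,.017,.05),W(358,294),1); a(cw,lug(xL,xR,1,-.014,-.017,.05),W(355,424),1)
    a(cw,[.105,.152,0],W(738,38),1.)
    r.append((proj(cw,d.w([-.08,.152,0]))[0][1]-(70+47/3))/1.)
    a(ct,lug(xL,xR,1,0,0,.002),T(190,313),.7); a(ct,lug(xL,xR,-1,0,0,.002),T(427,296),.7)
    a(ct,lug(xL,xR,1,0,0,.05),T(197,339),.7); a(ct,lug(xL,xR,-1,0,0,.05),T(435,321),.7)
    for X,uv in [((.105,.152,0),T(50,131)),((.105,-.152,0),T(562,107)),((.107,.146,.183),T(82,222)),((.107,-.146,.183),T(656,197))]: a(ct,X,uv,.7)
    r.extend((p[:3]-np.array([.559,-.1765,.128]))/.006)
    return r
E
python3 - <<'E'
from fit2 import *
s=least_squares(res,[.559,-.1765,.128,.059,-.005,-.001],loss="soft_l1"); print(s.x.round(4)); print(np.round(res(s.x),1))
d=Deck(s.x[:3],s.x[3])
for n,uv in [("nibL",(137,440)),("bandL top",(112,454)),("L y/r",(112,470)),("nibR",(486,415)),("bandR top",(503,435)),("R y/r",(503,450))]: print(n,(1000*d.pix(ct,T(*uv),.002)).round(1))
print("nibL wrist",(1000*d.pix(cw,W(76,215),.006)).round(1))
for n,uv in [("roller L",(600,340)),("roller R",(690,220)),("roll top-left",(640,220))]: print(n,(1000*d.pix(cw,W(*uv),.011)).round(1))
E
```

```text
[ 0.5638 -0.1751  0.1199  0.0573 -0.0056 -0.0034]
[ 0.8  0.  -0.1  0.5 -0.3  0.6 -1.8  1.1  0.1 -0.2 -1.1 -1.  -1.3 -1.9
 -0.2 -0.1 -1.3  0.8  0.1 -1.2  0.8  0.9  1.6 -0.1 -0.9 -2.8 -0.4  0.8
  0.2 -1.4]
nibL [-88.6 100.4   2. ]
bandL top [-97.1 115.7   2. ]
L y/r [-107.6  115.9    2. ]
nibR [ -81.7 -111.8    2. ]
bandR top [ -95.2 -122.6    2. ]
R y/r [-105.  -122.9    2. ]
nibL wrist [-86.5 104.7   6. ]
roller L [67.4 66.1 11. ]
roller R [ 89.7 100.9  11. ]
roll top-left [ 74.6 101.   11. ]
```

```bash
sed -i 's/^D=Deck.*/D=Deck([.564,-.175,.120],.0573)/' deck.py; python3 - <<'E'
from deck import *
o=ctrl.get_obs(); print((1000*D.d(o["eef_pos"])).round(1))
p=plan(D.w([.036,-.032,.120]),D.R,10,0)
p=plan(D.w([.036,-.032,.034]),D.R,5,0,start=p)
E
```

```text
[-113.   58.  157.]
0.31 0.06 -0.17 0 -0.03 -0.03 0; 0.3 0.06 -0.17 0 -0.03 -0.03 0; 0.3 0.07 -0.17 0 -0.02 -0.03 0; 0.3 0.07 -0.17 0 -0.03 -0.03 0; 0.3 0.07 -0.18 0 -0.02 -0.03 0
0.3 0.07 -0.18 0.01 -0.03 -0.03 0; 0.3 0.07 -0.18 0 -0.02 -0.04 0; 0.31 0.07 -0.17 0.01 -0.03 -0.03 0; 0.3 0.07 -0.18 0 -0.02 -0.04 0; 0.3 0.07 -0.18 0.01 -0.03 -0.03 0
end [ 0.5369 -0.2087  0.2418] err [0.0002 0.0001 0.0001] time 7.45
0 0.34 0 0 0 0 0; 0 0.34 0 0 0 0 0; 0 0.35 0 0 0 0 0; 0 0.34 0 0 0 0 0; 0 0.35 0 0 0 0 0
end [ 0.5798 -0.2062  0.1673] err [0.0002 0.0001 0.0001] time 7.45
```

Request:
{"method": "apply_moves", "body": {"plan": "0.31 0.06 -0.17 0 -0.03 -0.03 0; 0.3 0.06 -0.17 0 -0.03 -0.03 0; 0.3 0.07 -0.17 0 -0.02 -0.03 0; 0.3 0.07 -0.17 0 -0.03 -0.03 0; 0.3 0.07 -0.18 0 -0.02 -0.03 0"}}

```text
time_s: 7.95
eef_pos: [0.4609, -0.1688, 0.2204]
eef_rot: [0.69, -0.68, -0.19, -0.162]
wrist_force: [-0.2, -0.0, -1.7]
opening: 0.195
```

Request:
{"method": "apply_moves", "body": {"plan": "0.3 0.07 -0.18 0.01 -0.03 -0.03 0; 0.3 0.07 -0.18 0 -0.02 -0.04 0; 0.31 0.07 -0.17 0.01 -0.03 -0.03 0; 0.3 0.07 -0.18 0 -0.02 -0.04 0; 0.3 0.07 -0.18 0.01 -0.03 -0.03 0"}}

```text
time_s: 8.45
eef_pos: [0.5372, -0.2098, 0.2418]
eef_rot: [0.688, -0.678, -0.202, -0.164]
wrist_force: [-0.2, -0.1, -2.2]
opening: 0.199
```

```bash
cat > st.py <<'E'
from deck import *
def st():
    o=ctrl.get_obs(); F=D.M.T@np.array(o["wrist_force"])
    print("t",round(o["time_s"],2),"deck",(1000*D.d(o["eef_pos"])).round(1),"roterr",(rot(o["eef_rot"]).inv()*D.R).as_rotvec().round(4),"Fdeck",F.round(2),"q",o["q"].round(2))
E
python3 - <<'E'
from st import *
st()
im=ctrl.camera("wrist"); cv2.imwrite("pics/w4.png",im[:,:,::-1])
im=ctrl.camera("side"); cv2.imwrite("pics/s4.png",im[:,:,::-1]); crop(im[:,:,::-1],240,100,380,220,5,"pics/s4c.png")
im=ctrl.camera("top"); cv2.imwrite("pics/t4.png",im[:,:,::-1]); crop(im[:,:,::-1],295,140,435,260,5,"pics/t4c.png")
st()
E
```

```text
t 8.45 deck [ 36.  -33.2 119.9] roterr [ 0.0004 -0.0011 -0.    ] Fdeck [-1.24 -0.1  -1.83] q [-0.79 -0.08  1.97  0.48  0.95 -1.07]
t 8.6 deck [ 35.7 -33.4 120.1] roterr [ 0.0007 -0.0013 -0.0001] Fdeck [-0.64  0.   -2.27] q [-0.79 -0.08  1.97  0.48  0.95 -1.07]
```

View pics/w4.png

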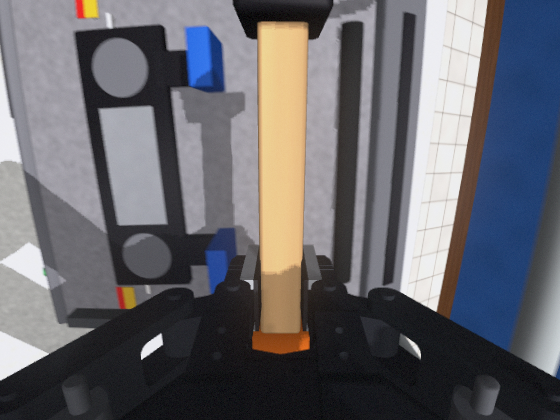

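View pics/s4c.png

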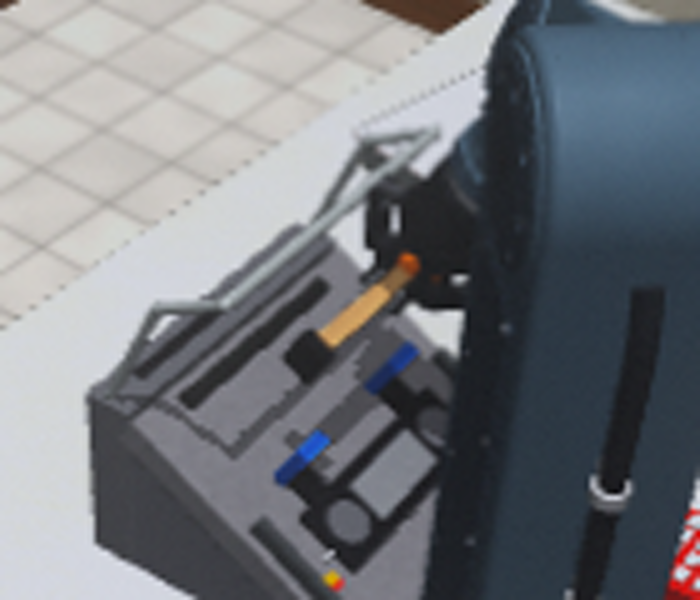

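View pics/t4c.png

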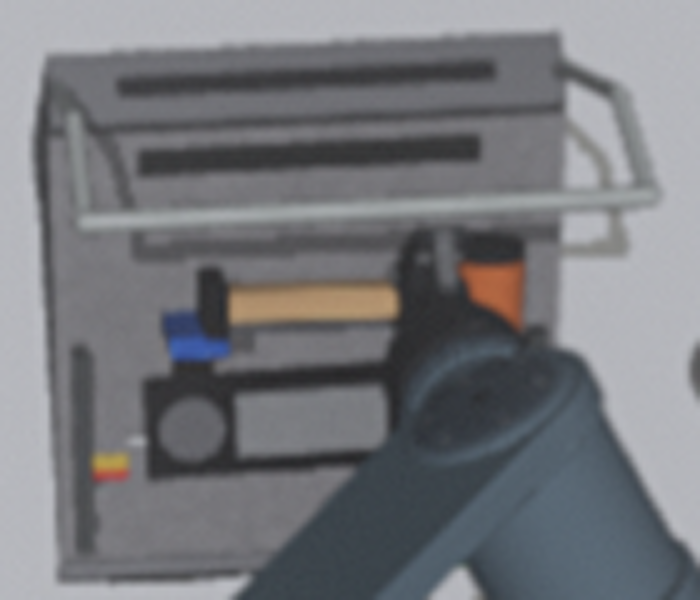

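```bash
python3 - <<'E'
import cv2
from h import *
np.save("cw4.npy",cal("wrist"),allow_pickle=True)
im=cv2.imread("pics/w4.png"); a=cv2.resize(im[0:110,60:240],None,fx=4,fy=4,interpolation=cv2.INTER_CUBIC); cv2.imwrite("pics/w4a.png",a)
crop(im,60,215,240,325,4,"pics/w4b.png")
E
```

```text
(no output)
```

View pics/w4a.png

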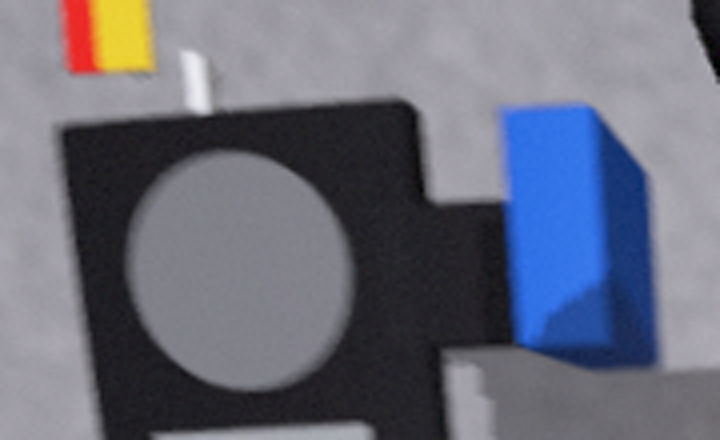

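View pics/w4b.png

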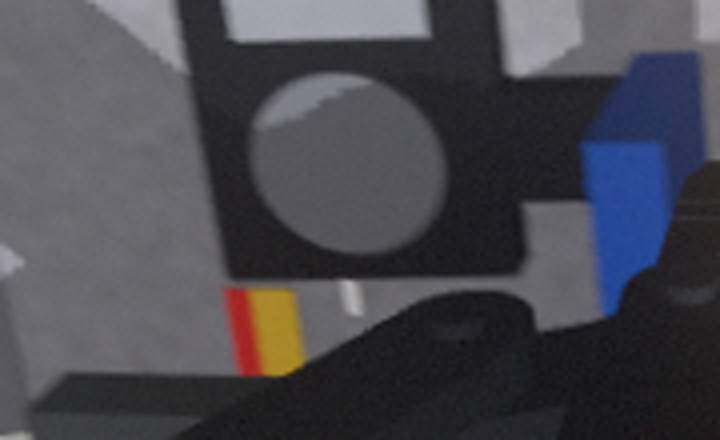

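```bash
python3 - <<'E'
from deck import *
c=np.load("cw4.npy",allow_pickle=True).item()
A=lambda u,v:(60+u/4,v/4); B=lambda u,v:(60+u/4,215+v/4)
for h in (.001,.006):
  for n,uv in [("L nib tip",A(193,53)),("L nib base",A(201,110)),("R nib base",B(347,283)),("R nib tip",B(354,313))]: print(h,n,(1000*D.pix(c,uv,h)).round(1))
for n,uv in [("L yel hi",A(154,60)),("L yel lo",A(96,60)),("R yel hi",B(297,292)),("R yel lo",B(249,292)),("Ryel hi2",B(305,355))]: print(n,(1000*D.pix(c,uv,0.001)).round(1))
print("lugL top: back corners",[(1000*D.pix(c,A(*p),.05)).round(1) for p in [(590,106),(610,345)]],"front",[(1000*D.pix(c,A(*p),.05)).round(1) for p in [(503,110),(515,345)]])
print("lugR top: ",[(1000*D.pix(c,B(*p),.05)).round(1) for p in [(665,143),(583,145)]])
print("lugL bot",(1000*D.pix(c,A(657,365),.002)).round(1))
E
```

```text
0.001 L nib tip [-88.1 109.5   1. ]
0.001 L nib base [-87.5  99.8   1. ]
0.001 R nib base [ -82.  -108.3    1. ]
0.001 R nib tip [ -81.3 -115.8    1. ]
0.006 L nib tip [-85.6 108.    6. ]
0.006 L nib base [-85.   98.5   6. ]
0.006 R nib base [ -79.6 -105.5    6. ]
0.006 R nib tip [ -79.  -112.8    6. ]
L yel hi [-95.6 108.7   1. ]
L yel lo [-106.7  109.3    1. ]
R yel hi [ -93.7 -110.7    1. ]
R yel lo [-104.7 -110.9    1. ]
Ryel hi2 [ -94.1 -126.8    1. ]
lugL top: back corners [array([-5.6, 85.8, 50. ]), array([-4.2, 52.5, 50. ])] front [array([-18.4,  85.5,  50. ]), array([-18.5,  52.7,  50. ])]
lugR top:  [array([ -0.5, -53.4,  50. ]), array([-14.6, -53.8,  50. ])]
lugL bot [-5.2 53.2  2. ]
```

Request:
{"method": "apply_moves", "body": {"plan": "0 0.34 0 0 0 0 0; 0 0.34 0 0 0 0 0; 0 0.35 0 0 0 0 0; 0 0.34 0 0 0 0 0; 0 0.35 0 0 0 0 0"}}

```text
time_s: 9.1
eef_pos: [0.5787, -0.2071, 0.1664]
eef_rot: [0.688, -0.678, -0.201, -0.164]
wrist_force: [-0.1, 0.1, -2.2]
opening: 0.192
```

Request:
{"method": "apply_moves", "body": {"plan": "0 0 0 0 0 0 0; 0 0 0 0 0 0 0; 0 0 0 0 0 0 0; 0 0 0 0 0 0 0; 0 0 0 0 0 0 0"}}

```text
time_s: 9.6
eef_pos: [0.5792, -0.2087, 0.1684]
eef_rot: [0.687, -0.678, -0.202, -0.165]
wrist_force: [-0.4, 0.5, -1.5]
opening: 0.198
```

```bash
python3 - <<'E'
from st import *
st()
im=ctrl.camera("wrist"); cv2.imwrite("pics/w5.png",im[:,:,::-1])
im=ctrl.camera("side"); crop(im[:,:,::-1],240,100,380,220,5,"pics/s5c.png")
st()
E
```

```text
t 9.6 deck [ 35.7 -34.5  35.3] roterr [ 0.0027 -0.0024  0.0013] Fdeck [-1.02  0.5  -1.1 ] q [-0.72  0.11  1.95  0.53  0.77 -1.1 ]
t 9.7 deck [ 35.5 -34.5  35. ] roterr [ 0.0025 -0.0026  0.0009] Fdeck [-1.79  0.12 -2.53] q [-0.72  0.11  1.95  0.53  0.77 -1.1 ]
```

View pics/w5.png

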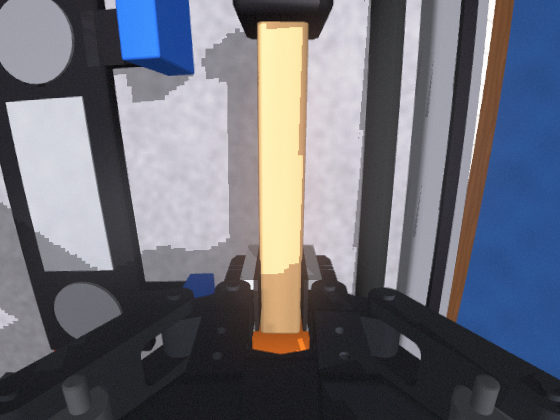

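View pics/s5c.png

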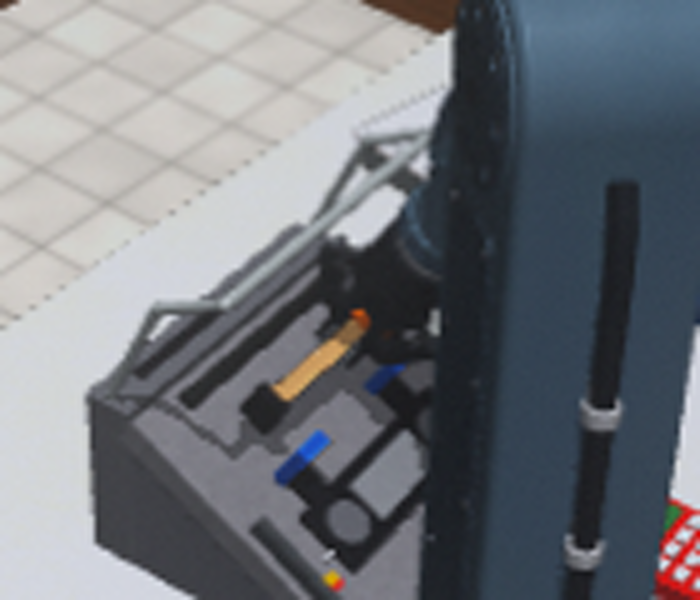

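Request:
{"method": "apply_moves", "body": {"plan": "0 0 0.06 0 0 0 0; 0 0 0.06 0 0 0 0; -0.02 0 0 0 0 0 0; -0.02 0 0 0 0 0 0; -0.02 0 0 0 0 0 0"}}

```text
time_s: 10.2
eef_pos: [0.5761, -0.2025, 0.1659]
eef_rot: [0.688, -0.678, -0.202, -0.165]
wrist_force: [-0.5, 0.2, -2.1]
opening: 0.194
```

```bash
python3 -c "
from st import *
st()"
```

```text
t 10.2 deck [ 32.1 -28.1  34.5] roterr [ 0.0018 -0.0026  0.0002] Fdeck [-1.42  0.21 -1.58] q [-0.72  0.1   1.96  0.53  0.76 -1.1 ]
```

Request:
{"method": "apply_moves", "body": {"plan": "-0.02 0 0 0 0 0 0; -0.02 0 0 0 0 0 0; -0.02 0 0 0 0 0 0; -0.02 0 0 0 0 0 0; 0 0 0 0 0 0 0"}}

```text
time_s: 10.7
eef_pos: [0.5731, -0.2027, 0.1644]
eef_rot: [0.687, -0.678, -0.202, -0.165]
wrist_force: [0.9, 0.6, -1.2]
opening: 0.198
```

```bash
python3 -c "
from st import *
st()"
```

```text
t 10.7 deck [ 28.7 -28.2  34.7] roterr [ 0.002  -0.0026  0.0011] Fdeck [ 0.21  0.54 -1.48] q [-0.72  0.09  1.97  0.53  0.76 -1.11]
```

Request:
{"method": "apply_moves", "body": {"plan": "-0.02 0 0 0 0 0 0; -0.02 0 0 0 0 0 0; -0.02 0 0 0 0 0 0; 0 0 0 0 0 0 0; 0 0 0 0 0 0 0"}}

```text
time_s: 11.2
eef_pos: [0.5715, -0.2028, 0.1639]
eef_rot: [0.687, -0.678, -0.203, -0.165]
wrist_force: [6.3, 2.8, -0.5]
opening: 0.198
```

```bash
python3 -c "
from st import *
st()"
```

```text
t 11.2 deck [ 27.  -28.2  35.1] roterr [ 0.0023 -0.0019  0.003 ] Fdeck [ 5.38  2.45 -3.66] q [-0.72  0.09  1.97  0.54  0.76 -1.11]
```

Request:
{"method": "apply_moves", "body": {"plan": "-0.02 0 0 0 0 0 0; -0.02 0 0 0 0 0 0; -0.02 0 0 0 0 0 0; 0 0 0 0 0 0 0; 0 0 0 0 0 0 0"}}

```text
time_s: 11.7
eef_pos: [0.569, -0.2032, 0.1625]
eef_rot: [0.687, -0.678, -0.203, -0.165]
wrist_force: [7.3, 2.1, 1.4]
opening: 0.195
```

```bash
python3 -c "
from st import *
st()"
```

```text
t 11.7 deck [ 24.2 -28.4  35.1] roterr [ 0.0028 -0.0018  0.0033] Fdeck [ 7.07  1.68 -2.49] q [-0.73  0.09  1.98  0.54  0.76 -1.12]
```

Request:
{"method": "apply_moves", "body": {"plan": "-0.02 0 0 0 0 0 0; -0.02 0 0 0 0 0 0; -0.02 0 0 0 0 0 0; -0.02 0 0 0 0 0 0; 0 0 0 0 0 0 0"}}

```text
time_s: 12.2
eef_pos: [0.566, -0.2036, 0.161]
eef_rot: [0.687, -0.678, -0.203, -0.166]
wrist_force: [9.6, 3.1, 0.5]
opening: 0.197
```

```bash
python3 - <<'E'
from st import *
st()
im=ctrl.camera("wrist"); cv2.imwrite("pics/w6.png",im[:,:,::-1])
im=ctrl.camera("side"); crop(im[:,:,::-1],240,100,380,220,5,"pics/s6c.png")
E
```

```text
t 12.2 deck [ 20.8 -28.7  35.3] roterr [ 0.0034 -0.0022  0.0046] Fdeck [ 8.69  2.54 -4.49] q [-0.73  0.09  1.99  0.55  0.75 -1.13]
```

View pics/w6.png

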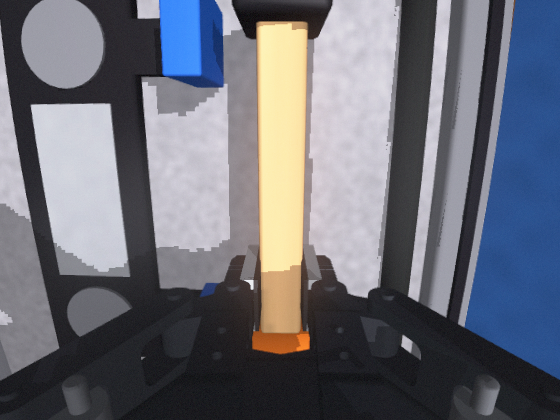

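View pics/s6c.png

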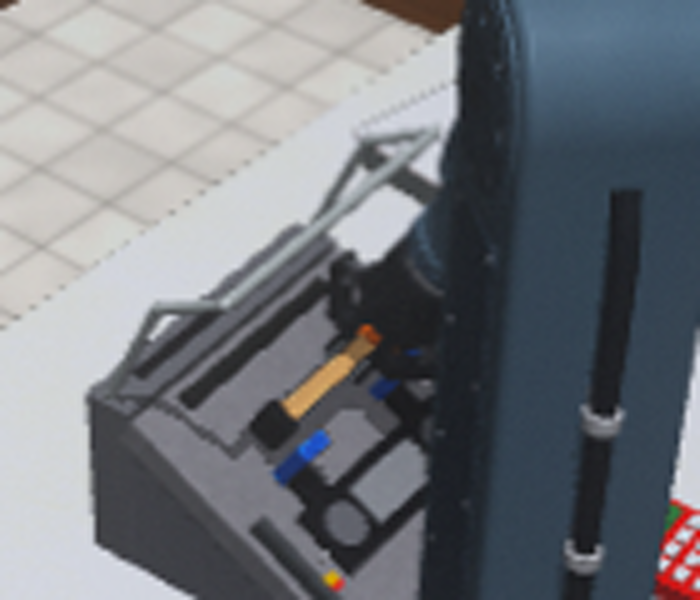

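```bash
python3 - <<'E'
from st import *
c=cal("wrist"); st()
f=lambda uv,z:(1000*D.pix(c,uv,z)).round(1)
print("win hi",f((115,105),.012),f((130,272),.012),"win lo",f((33,105),.012),f((57,275),.012))
print("lugL back top",f((203.5,72),.05), "back bot",f((223,84),.002))
c4=np.load("cw4.npy",allow_pickle=True).item(); g=lambda uv,z:(1000*D.pix(c4,uv,z)).round(1)
im=cv2.imread("pics/w4.png")
print("w4 win hi",g((153,107),.012),g((167,222),.012),"lo",g((100,110),.012),g((116,226),.012))
E
```

```text
t 12.3 deck [ 20.8 -28.7  35.3] roterr [ 0.0033 -0.0023  0.0045] Fdeck [ 7.96  1.57 -3.51] q [-0.73  0.09  1.99  0.55  0.75 -1.13]
win hi [-56.2  45.4  12. ] [-59.9 -41.1  12. ] win lo [-97.6  46.7  12. ] [-102.2  -43.5   12. ]
lugL back top [-4.9 54.3 50. ] back bot [-6.2 54.8  2. ]
w4 win hi [-56.   42.3  12. ] [-53.5 -45.3  12. ] lo [-96.1  41.   12. ] [-95.6 -48.8  12. ]
```

Request:
{"method": "apply_moves", "body": {"plan": "0.13 0 0 0 0 0 0; 0.13 0 0 0 0 0 0; 0 -0.4 0 0 0 0 0; 0 -0.5 0 0 0 0 0; 0 -0.3 0.2 0 0 0 0"}}

```text
time_s: 12.8
eef_pos: [0.5448, -0.1954, 0.2188]
eef_rot: [0.687, -0.678, -0.201, -0.165]
wrist_force: [0.4, -0.3, -2.8]
opening: 0.197
```

```bash
python3 - <<'E'
from st import *
st()
o=ctrl.get_obs()
p=plan(D.w([.032,.108,.095]),D.R,5,0)
E
```

```text
t 12.8 deck [ 31.8 -19.3  95.8] roterr [ 0.0038 -0.0032  0.0006] Fdeck [-1.09 -0.3  -2.63] q [-0.75 -0.06  2.    0.48  0.88 -1.06]
0 0 0.51 0.01 -0.01 0 0; 0 0 0.51 0.01 0 0 0; 0 0 0.51 0 -0.01 0 0; 0 0 0.51 0.01 0 0 0; 0 0.01 0.51 0 -0.01 0.01 0
end [ 0.538  -0.0681  0.2183] err [ 0.     -0.0002 -0.    ] time 12.8
```

Request:
{"method": "apply_moves", "body": {"plan": "0 0 0.51 0 0 0 0; 0 0 0.51 0 0 0 0; 0 0 0.51 0 0 0 0; 0 0 0.51 0 0 0 0; 0 0.01 0.51 0 0 0 0"}}

```text
time_s: 13.3
eef_pos: [0.5379, -0.066, 0.2169]
eef_rot: [0.688, -0.678, -0.201, -0.165]
wrist_force: [0.6, -0.1, -2.7]
opening: 0.193
```

```bash
python3 - <<'E'
from st import *
st()
np.save("cw7.npy",cal("wrist"),allow_pickle=True)
im=ctrl.camera("wrist"); cv2.imwrite("pics/w7.png",im[:,:,::-1])
im=ctrl.camera("top"); crop(im[:,:,::-1],295,140,435,260,5,"pics/t7c.png")
st()
E
```

```text
t 13.3 deck [ 31.3 110.3  93.8] roterr [ 0.002  -0.0032 -0.0003] Fdeck [-0.86 -0.12 -2.62] q [-0.5  -0.18  2.11  0.38  0.79 -0.76]
t 13.4 deck [ 30.6 112.4  93.5] roterr [-0.0009 -0.0006 -0.0014] Fdeck [-1.34 -0.28 -2.3 ] q [-0.49 -0.18  2.11  0.38  0.79 -0.76]
```

View pics/w7.png

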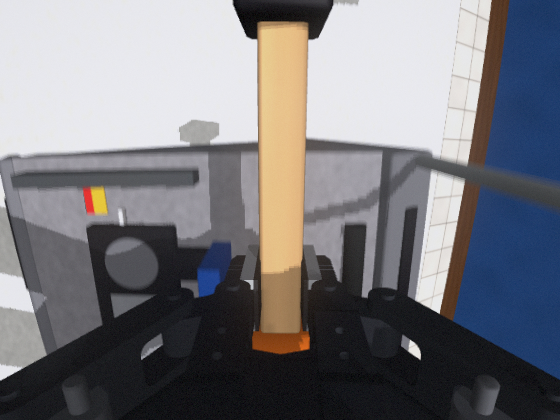

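View pics/t7c.png

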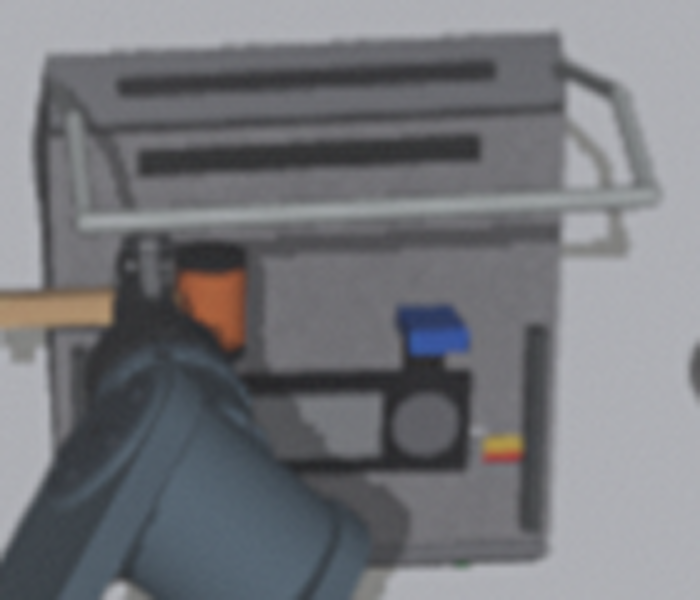

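```bash
python3 - <<'E'
from st import *
c=np.load("cw7.npy",allow_pickle=True).item()
f=lambda uv,z:(1000*D.pix(c,uv,z)).round(1)
print("nib",f((122.5,214),.003),"yel hi",f((106.5,200),.001),"lo",f((92,200),.001))
plan(D.w([.031,.109,.034]),D.R,5,0)
E
```

```text
nib [-84.3 110.3   3. ] yel hi [-96.1 120.5   1. ] lo [-107.3  120.5    1. ]
0 0.24 -0.01 0 0 0 0; 0 0.24 -0.01 0 0 0 0; 0 0.24 -0.02 0 0 0 0; 0 0.24 -0.01 0 0 -0.01 0; 0.01 0.23 -0.02 -0.01 0 0 0
end [ 0.5676 -0.0657  0.165 ] err [-0.      0.0001 -0.    ] time 13.4
```

Request:
{"method": "apply_moves", "body": {"plan": "0 0.24 -0.01 0 0 0 0; 0 0.24 -0.01 0 0 0 0; 0 0.24 -0.02 0 0 0 0; 0 0.24 -0.01 0 0 0 0; 0.01 0.23 -0.02 0 0 0 0"}}

```text
time_s: 13.9
eef_pos: [0.5688, -0.0694, 0.1651]
eef_rot: [0.688, -0.678, -0.201, -0.165]
wrist_force: [-0.5, -0.4, -1.1]
opening: 0.197
```

Request:
{"method": "apply_moves", "body": {"plan": "-0.02 0 0 0 0 0 0; -0.02 0 0 0 0 0 0; -0.02 0 0 0 0 0 0; 0 0 0 0 0 0 0; 0 0 0 0 0 0 0"}}

```text
time_s: 14.4
eef_pos: [0.5661, -0.0691, 0.1648]
eef_rot: [0.687, -0.678, -0.202, -0.165]
wrist_force: [-0.7, -0.2, -2.1]
opening: 0.194
```

```bash
python3 -c "
from st import *
st()"
```

```text
t 14.4 deck [ 29.4 105.7  34.7] roterr [ 0.0023 -0.0026  0.0011] Fdeck [-1.72 -0.16 -1.49] q [-0.47 -0.02  2.09  0.42  0.65 -0.81]
```

Request:
{"method": "apply_moves", "body": {"plan": "-0.02 0 0.06 0 0 0 0; -0.02 0 0 0 0 0 0; -0.02 0 0 0 0 0 0; -0.02 0 0 0 0 0 0; -0.02 0 0 0 0 0 0"}}

```text
time_s: 14.9
eef_pos: [0.5615, -0.0661, 0.1617]
eef_rot: [0.688, -0.678, -0.202, -0.165]
wrist_force: [2.2, 2.0, 0.4]
opening: 0.191
```

Request:
{"method": "apply_moves", "body": {"plan": "-0.02 0 0 0 0 0 0; -0.02 0 0 0 0 0 0; -0.02 0 0 0 0 0 0; 0 0 0 0 0 0 0; 0 0 0 0 0 0 0"}}

```text
time_s: 15.4
eef_pos: [0.5608, -0.0664, 0.1621]
eef_rot: [0.687, -0.678, -0.203, -0.166]
wrist_force: [9.5, 3.8, -2.8]
opening: 0.202
```

```bash
python3 -c "
from st import *
st()"
```

```text
t 15.4 deck [ 23.7 108.6  34.9] roterr [ 0.0028 -0.0028  0.0048] Fdeck [ 7.01  3.29 -7.26] q [-0.47 -0.03  2.11  0.43  0.64 -0.82]
```

Request:
{"method": "apply_moves", "body": {"plan": "-0.02 0 0 0 0 0 0; -0.02 0 0 0 0 0 0; -0.02 0 0 0 0 0 0; -0.02 0 0 0 0 0 0; 0 0 0 0 0 0 0"}}

```text
time_s: 15.9
eef_pos: [0.5579, -0.0665, 0.1607]
eef_rot: [0.687, -0.678, -0.204, -0.166]
wrist_force: [10.6, 6.1, 0.1]
opening: 0.196
```

```bash
python3 -c "
from st import *
st()"
```

```text
t 15.9 deck [ 20.5 108.6  35.2] roterr [ 0.0029 -0.002   0.0061] Fdeck [ 9.56  5.47 -5.35] q [-0.48 -0.04  2.11  0.44  0.64 -0.83]
```

Request:
{"method": "apply_moves", "body": {"plan": "-0.02 0 0 0 0 0 0; -0.02 0 0 0 0 0 0; -0.02 0 0 0 0 0 0; -0.02 0 0 0 0 0 0; 0 0 0 0 0 0 0"}}

```text
time_s: 16.4
eef_pos: [0.5546, -0.0668, 0.1589]
eef_rot: [0.687, -0.678, -0.204, -0.166]
wrist_force: [11.0, 5.9, -0.5]
opening: 0.191
```

```bash
python3 -c "
from st import *
st()"
```

```text
t 16.4 deck [ 16.6 108.6  35.3] roterr [ 0.0031 -0.0017  0.0063] Fdeck [ 9.51  5.27 -6.11] q [-0.48 -0.04  2.12  0.44  0.64 -0.84]
```

Request:
{"method": "apply_moves", "body": {"plan": "0.14 0 0 0 0 0 0; 0.14 0 0 0 0 0 0; 0 -0.4 0 0 0 0 0; 0 -0.5 0 0 0 0 0; 0 -0.3 -0.1 0 0 0 0"}}

```text
time_s: 16.9
eef_pos: [0.534, -0.0724, 0.2161]
eef_rot: [0.688, -0.678, -0.202, -0.164]
wrist_force: [-0.3, -0.2, -1.9]
opening: 0.195
```

```bash
python3 - <<'E'
from st import *
st()
p=plan(D.w([.029,-.029,.095]),D.R,5,0)
E
```

```text
t 16.9 deck [ 27.2 104.1  95.3] roterr [ 0.0017 -0.0021 -0.    ] Fdeck [-1.27 -0.18 -1.5 ] q [-0.52 -0.19  2.12  0.39  0.8  -0.79]
0.01 0 -0.53 0 0 0 0; 0.01 0 -0.53 0 0 0 0; 0.01 0 -0.53 0 -0.01 0 0; 0.01 0 -0.54 0.01 0 0 0; 0 0.01 -0.53 0 -0.01 0 0
end [ 0.5433 -0.2051  0.2167] err [ 0.     -0.0001  0.0001] time 16.9
```

Request:
{"method": "apply_moves", "body": {"plan": "0.01 0 -0.53 0 0 0 0; 0.01 0 -0.53 0 0 0 0; 0.01 0 -0.53 0 0 0 0; 0.01 0 -0.54 0 0 0 0; 0 0.01 -0.53 0 0 0 0"}}

```text
time_s: 17.4
eef_pos: [0.5434, -0.2066, 0.2156]
eef_rot: [0.688, -0.678, -0.201, -0.164]
wrist_force: [-0.4, -0.2, -2.2]
opening: 0.201
```

```bash
python3 - <<'E'
from st import *
st()
im=ctrl.camera("wrist"); np.save("cw8.npy",cal("wrist"),allow_pickle=True); cv2.imwrite("pics/w8.png",im[:,:,::-1])
st()
p=plan(D.w([.029,-.029,.034]),D.R,5,0)
E
```

```text
t 17.4 deck [ 28.4 -30.4  94. ] roterr [ 0.002  -0.003  -0.0004] Fdeck [-1.44 -0.13 -1.73] q [-0.77 -0.04  1.99  0.49  0.88 -1.08]
t 17.45 deck [ 29.  -34.6  94.4] roterr [ 0.0065 -0.0038  0.0007] Fdeck [-2.21 -5.03 -0.86] q [-0.78 -0.04  1.98  0.49  0.88 -1.09]
0 0.24 0.02 0.01 -0.01 0 0; 0 0.24 0.02 0.01 -0.01 0 0; 0 0.24 0.03 0.01 0 0 0; 0 0.24 0.02 0.01 -0.01 0 0; 0 0.25 0.03 0.01 0 0.01 0
end [ 0.5738 -0.2033  0.1638] err [-0.0001 -0.0002  0.0001] time 17.45
```

View pics/w8.png

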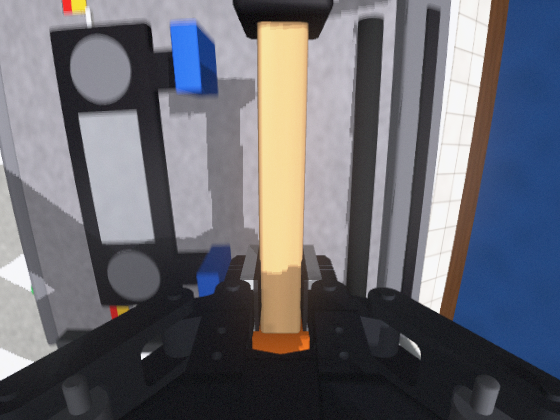

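Request:
{"method": "apply_moves", "body": {"plan": "0 0.24 0 0 0 0 0; 0 0.24 0 0 0 0 0; 0 0.24 0 0 0 0 0; 0 0.24 0 0 0 0 0; 0 0.24 0 0 0 0 0"}}

```text
time_s: 17.95
eef_pos: [0.5739, -0.2026, 0.1624]
eef_rot: [0.688, -0.678, -0.202, -0.164]
wrist_force: [0.4, 0.9, -1.8]
opening: 0.192
```

```bash
python3 -c "
from st import *
st()"
```

```text
t 17.95 deck [ 28.4 -28.1  32.6] roterr [ 0.0007 -0.0021 -0.0004] Fdeck [-0.56  0.89 -1.81] q [-0.72  0.1   1.97  0.53  0.76 -1.11]
```

Request:
{"method": "apply_moves", "body": {"plan": "-0.03 0 0 0 0 0 0; -0.03 0 0 0 0 0 0; -0.03 0 0 0 0 0 0; -0.02 0 0 0 0 0 0; -0.02 0 0 0 0 0 0"}}

```text
time_s: 18.45
eef_pos: [0.5679, -0.2043, 0.1611]
eef_rot: [0.687, -0.678, -0.202, -0.165]
wrist_force: [0.4, 0.5, -3.1]
opening: 0.195
```

Request:
{"method": "apply_moves", "body": {"plan": "-0.02 0 0 0 0 0 0; -0.02 0 0 0 0 0 0; -0.02 0 0 0 0 0 0; -0.02 0 0 0 0 0 0; 0 0 0 0 0 0 0"}}

```text
time_s: 18.95
eef_pos: [0.5658, -0.2043, 0.1602]
eef_rot: [0.687, -0.678, -0.203, -0.165]
wrist_force: [5.7, 2.7, 1.0]
opening: 0.194
```

```bash
python3 -c "
from st import *
st()"
```

```text
t 18.95 deck [ 20.2 -29.4  34.8] roterr [ 0.0027 -0.0018  0.0036] Fdeck [ 5.5   2.37 -2.08] q [-0.73  0.09  1.99  0.55  0.75 -1.13]
```

Request:
{"method": "apply_moves", "body": {"plan": "-0.02 0 0 0 0 0 0; -0.02 0 0 0 0 0 0; -0.02 0 0 0 0 0 0; -0.02 0 0 0 0 0 0; -0.02 0 0 0 0 0 0"}}

```text
time_s: 19.45
eef_pos: [0.5618, -0.2047, 0.158]
eef_rot: [0.687, -0.678, -0.203, -0.166]
wrist_force: [7.7, 3.6, 0.5]
opening: 0.196
```

```bash
python3 -c "
from st import *
st()"
```

```text
t 19.45 deck [ 15.7 -29.5  34.9] roterr [ 0.0031 -0.0019  0.0043] Fdeck [ 7.07  3.13 -3.56] q [-0.74  0.08  2.    0.55  0.75 -1.15]
```

Request:
{"method": "apply_moves", "body": {"plan": "-0.02 0 0 0 0 0 0; -0.02 0 0 0 0 0 0; 0 0 0 0 0 0 0; 0 0 0 0 0 0 0; 0 0 0 0 0 0 0"}}

```text
time_s: 19.95
eef_pos: [0.5603, -0.2048, 0.1572]
eef_rot: [0.687, -0.678, -0.203, -0.166]
wrist_force: [8.5, 3.3, 1.1]
opening: 0.192
```

```bash
python3 -c "
from st import *
st()"
```

```text
t 19.95 deck [ 13.9 -29.5  34.9] roterr [ 0.0031 -0.0022  0.0046] Fdeck [ 8.09  2.77 -3.39] q [-0.74  0.08  2.    0.56  0.75 -1.15]
```

Request:
{"method": "apply_moves", "body": {"plan": "0.14 0 0 0 0 0 0; 0.14 0 0 0 0 0 0; 0 -0.4 0 0 0 0 0; 0 -0.5 0 0 0 0 0; 0 -0.3 0 0 0 0 0"}}

```text
time_s: 20.45
eef_pos: [0.5403, -0.2057, 0.2152]
eef_rot: [0.687, -0.678, -0.202, -0.165]
wrist_force: [0.0, 0.4, -1.9]
opening: 0.198
```

```bash
python3 - <<'E'
from st import *
st()
im=ctrl.camera("wrist"); np.save("cw9.npy",cal("wrist"),allow_pickle=True); im=im[:,:,::-1]; cv2.imwrite("pics/w9.png",im)
crop(im,0,0,240,150,3,"pics/w9a.png"); crop(im,0,200,240,350,3,"pics/w9b.png")
st()
E
```

```text
t 20.45 deck [ 25.6 -29.3  95.2] roterr [ 0.0025 -0.0024  0.0003] Fdeck [-0.91  0.43 -1.65] q [-0.78 -0.05  2.    0.5   0.88 -1.09]
t 20.5 deck [ 26.9 -30.   96.8] roterr [ 0.0045 -0.0014  0.0023] Fdeck [ 1.05 -0.13 -1.25] q [-0.78 -0.05  2.    0.5   0.89 -1.09]
```

View pics/w9a.png

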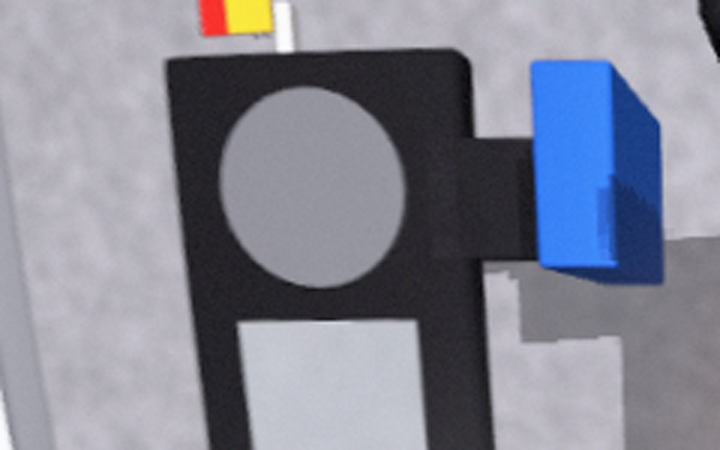

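View pics/w9b.png

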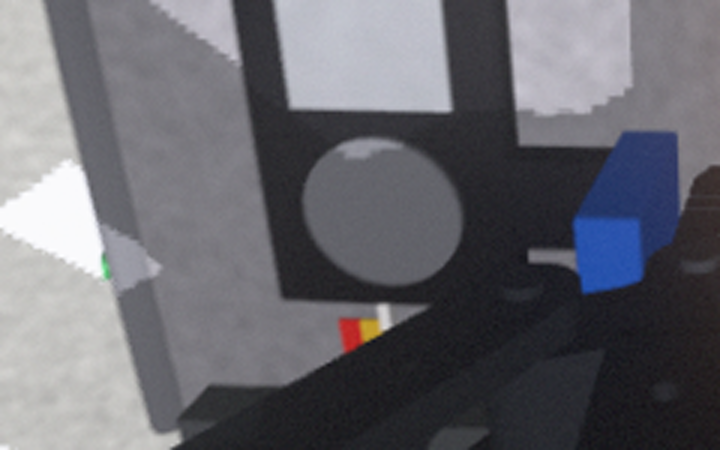

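```bash
python3 - <<'E'
from st import *
plan(D.w([.0255,.107,.095]),D.R,5,0,start=(D.w([.0258,-.0293,.095]),D.R))
E
```

```text
0 0 0.55 0 0 0 0; 0 0 0.54 0 0 0 0; 0 0 0.55 0 0 0 0; 0 0 0.54 0 0 0 0; -0.01 0 0.55 0 0 0 0
end [ 0.5323 -0.0694  0.2149] err [ 0.0002 -0.0002  0.0001] time 20.5
```

Request:
{"method": "apply_moves", "body": {"plan": "0 0 0.55 0 0 0 0; 0 0 0.55 0 0 0 0; 0 0 0.55 0 0 0 0; 0 0 0.55 0 0 0 0; 0 0 0.55 0 0 0 0"}}

```text
time_s: 21.0
eef_pos: [0.5329, -0.0671, 0.2135]
eef_rot: [0.688, -0.678, -0.201, -0.165]
wrist_force: [0.2, -0.1, -3.1]
opening: 0.195
```

Request:
{"method": "apply_moves", "body": {"plan": "0 0.24 0 0 0 0 0; 0 0.24 0 0 0 0 0; 0 0.24 0 0 0 0 0; 0 0.24 0 0 0 0 0; 0 0.24 0 0 0 0 0"}}

```text
time_s: 21.5
eef_pos: [0.5633, -0.0663, 0.1611]
eef_rot: [0.688, -0.678, -0.201, -0.164]
wrist_force: [-0.9, -0.1, -1.8]
opening: 0.196
```

```bash
python3 -c "
from st import *
st()"
```

```text
t 21.5 deck [ 25.3 108.5  32.8] roterr [ 0.0015 -0.0028 -0.0005] Fdeck [-1.65 -0.09 -1.13] q [-0.47 -0.02  2.1   0.43  0.65 -0.81]
```

Request:
{"method": "apply_moves", "body": {"plan": "-0.03 0 0 0 0 0 0; -0.03 0 0 0 0 0 0; -0.03 0 0 0 0 0 0; -0.03 0 0 0 0 0 0; -0.02 0 0 0 0 0 0"}}

```text
time_s: 22.0
eef_pos: [0.5569, -0.067, 0.159]
eef_rot: [0.687, -0.678, -0.202, -0.165]
wrist_force: [0.3, 0.1, -2.0]
opening: 0.196
```

Request:
{"method": "apply_moves", "body": {"plan": "-0.02 0 0 0 0 0 0; -0.02 0 0 0 0 0 0; -0.02 0 0 0 0 0 0; -0.02 0 0 0 0 0 0; -0.02 0 0 0 0 0 0"}}

```text
time_s: 22.5
eef_pos: [0.5547, -0.0673, 0.1581]
eef_rot: [0.687, -0.678, -0.203, -0.166]
wrist_force: [9.4, 4.0, -1.3]
opening: 0.195
```

```bash
python3 -c "
from st import *
st()"
```

```text
t 22.5 deck [ 16.3 108.1  34.5] roterr [ 0.0028 -0.0028  0.0052] Fdeck [ 7.67  3.42 -5.88] q [-0.48 -0.04  2.12  0.44  0.64 -0.84]
```

Request:
{"method": "apply_moves", "body": {"plan": "-0.02 0 0 0 0 0 0; -0.02 0 0 0 0 0 0; -0.02 0 0 0 0 0 0; 0 0 0 0 0 0 0; 0 0 0 0 0 0 0"}}

```text
time_s: 23.0
eef_pos: [0.5525, -0.0674, 0.157]
eef_rot: [0.687, -0.678, -0.204, -0.166]
wrist_force: [9.0, 5.4, -0.3]
opening: 0.197
```

```bash
python3 -c "
from st import *
st()"
```

```text
t 23.0 deck [ 13.9 108.1  34.7] roterr [ 0.0029 -0.0019  0.0058] Fdeck [ 7.86  4.9  -4.9 ] q [-0.48 -0.04  2.13  0.45  0.64 -0.84]
```

Request:
{"method": "apply_moves", "body": {"plan": "-0.02 0 0 0 0 0 0; -0.02 0 0 0 0 0 0; -0.02 0 0 0 0 0 0; -0.02 0 0 0 0 0 0; -0.02 0 0 0 0 0 0"}}

```text
time_s: 23.5
eef_pos: [0.5485, -0.0677, 0.1547]
eef_rot: [0.687, -0.678, -0.204, -0.166]
wrist_force: [10.8, 5.6, -0.6]
opening: 0.193
```

```bash
python3 -c "
from st import *
st()"
```

```text
t 23.5 deck [  9.3 108.1  34.8] roterr [ 0.0032 -0.0016  0.0065] Fdeck [ 9.33  4.93 -6.02] q [-0.49 -0.05  2.14  0.45  0.63 -0.86]
```

Request:
{"method": "apply_moves", "body": {"plan": "0.16 0 0 0 0 0 0; 0.16 0 0 0 0 0 0; 0 -0.4 0 0 0 0 0; 0 -0.5 0 0 0 0 0; 0 -0.3 0 0 0 0 0"}}

```text
time_s: 24.0
eef_pos: [0.5294, -0.0686, 0.2131]
eef_rot: [0.687, -0.678, -0.202, -0.165]
wrist_force: [1.3, -1.1, -1.6]
opening: 0.195
```

Request:
{"method": "apply_moves", "body": {"plan": "0 0 -0.55 0 0 0 0; 0 0 -0.55 0 0 0 0; 0 0 -0.55 0 0 0 0; 0 0 -0.55 0 0 0 0; 0 0 -0.55 0 0 0 0"}}

```text
time_s: 24.5
eef_pos: [0.5369, -0.2069, 0.2118]
eef_rot: [0.688, -0.678, -0.201, -0.164]
wrist_force: [0.8, 0.3, -2.3]
opening: 0.196
```

```bash
python3 - <<'E'
from st import *
st()
im=ctrl.camera("wrist"); im=ctrl.camera("wrist");im=im[:,:,::-1]; cv2.imwrite("pics/w10.png",im)
crop(im,0,0,240,150,3,"pics/w10a.png"); crop(im,0,200,240,350,3,"pics/w10b.png")
st()
E
```

```text
t 24.5 deck [ 20.9 -30.3  94. ] roterr [ 0.0019 -0.003  -0.0004] Fdeck [-0.48  0.21 -2.37] q [-0.78 -0.05  2.    0.5   0.88 -1.1 ]
t 24.6 deck [ 21.4 -32.9  94.3] roterr [ 0.0052 -0.0052  0.0004] Fdeck [-1.14  0.24 -1.12] q [-0.79 -0.05  2.    0.5   0.88 -1.1 ]
```

View pics/w10a.png

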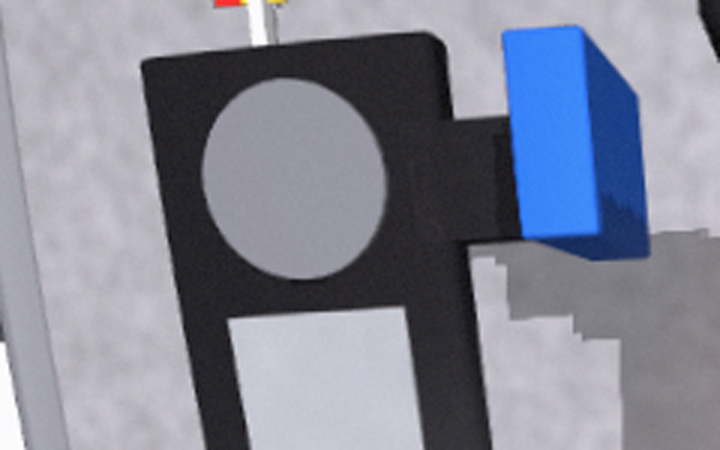

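The left nib now stands in the middle of its yellow band: crop (260,15), with yellow from about 240 to 287. Next is the right end's last stretch.

Request:
{"method": "apply_moves", "body": {"plan": "0 0.24 0 0 0 0 0; 0 0.24 0 0 0 0 0; 0 0.24 0 0 0 0 0; 0 0.24 0 0 0 0 0; 0 0.24 0 0 0 0 0"}}

```text
time_s: 25.1
eef_pos: [0.5675, -0.2031, 0.1587]
eef_rot: [0.688, -0.678, -0.202, -0.164]
wrist_force: [-0.6, 0.4, -2.6]
opening: 0.197
```

Request:
{"method": "apply_moves", "body": {"plan": "-0.02 0 0 0 0 0 0; -0.02 0 0 0 0 0 0; -0.02 0 0 0 0 0 0; -0.02 0 0 0 0 0 0; -0.02 0 0 0 0 0 0"}}

```text
time_s: 25.6
eef_pos: [0.5627, -0.2046, 0.1581]
eef_rot: [0.687, -0.678, -0.202, -0.165]
wrist_force: [-0.6, -0.7, -2.0]
opening: 0.198
```

```bash
python3 -c "
from st import *
st()"
```

```text
t 25.6 deck [ 16.5 -29.5  34.5] roterr [ 0.0027 -0.0026  0.001 ] Fdeck [-1.55 -0.69 -1.44] q [-0.74  0.09  1.99  0.55  0.75 -1.14]
```

Request:
{"method": "apply_moves", "body": {"plan": "-0.02 0 0 0 0 0 0; -0.02 0 0 0 0 0 0; -0.02 0 0 0 0 0 0; -0.02 0 0 0 0 0 0; -0.02 0 0 0 0 0 0"}}

```text
time_s: 26.1
eef_pos: [0.5598, -0.2045, 0.1567]
eef_rot: [0.687, -0.678, -0.203, -0.166]
wrist_force: [6.6, 4.5, -0.3]
opening: 0.197
```

```bash
python3 -c "
from st import *
st()"
```

```text
t 26.1 deck [ 13.3 -29.3  34.7] roterr [ 0.0025 -0.0019  0.0036] Fdeck [ 5.74  4.16 -3.71] q [-0.74  0.08  2.    0.56  0.75 -1.15]
```

Request:
{"method": "apply_moves", "body": {"plan": "-0.02 0 0 0 0 0 0; -0.02 0 0 0 0 0 0; -0.02 0 0 0 0 0 0; 0 0 0 0 0 0 0; 0 0 0 0 0 0 0"}}

```text
time_s: 26.6
eef_pos: [0.5572, -0.2047, 0.1552]
eef_rot: [0.687, -0.678, -0.203, -0.165]
wrist_force: [6.9, 3.6, -0.1]
opening: 0.198
```

```bash
python3 -c "
from st import *
st()"
```

```text
t 26.6 deck [ 10.3 -29.2  34.7] roterr [ 0.0025 -0.0018  0.0035] Fdeck [ 6.07  3.17 -3.57] q [-0.75  0.08  2.01  0.56  0.75 -1.16]
```

Request:
{"method": "apply_moves", "body": {"plan": "-0.02 0 0 0 0 0 0; 0 0 0 0 0 0 0; 0.1 0 0 0 0 0 0; 0.16 0 0 0 0 0 0; 0 -0.3 0 0 0 0 0"}}

```text
time_s: 27.1
eef_pos: [0.5589, -0.2041, 0.1717]
eef_rot: [0.688, -0.678, -0.201, -0.164]
wrist_force: [-0.9, 0.1, -2.5]
opening: 0.201
```

Request:
{"method": "apply_moves", "body": {"plan": "0 -0.5 0 0 0 0 0; 0 -0.5 0 0 0 0 0; 0 -0.2 0 0 0 0 0; 0 0 0 0 0 0 0; 0 0 0 0 0 0 0"}}

```text
time_s: 27.6
eef_pos: [0.5287, -0.2061, 0.2239]
eef_rot: [0.688, -0.678, -0.201, -0.165]
wrist_force: [-0.5, -0.7, -3.2]
opening: 0.201
```

```bash
python3 - <<'E'
from st import *
st()
im=ctrl.camera("wrist");im=im[:,:,::-1]; cv2.imwrite("pics/w11.png",im)
crop(im,40,0,240,150,3.5,"pics/w11a.png"); crop(im,40,200,240,350,3.5,"pics/w11b.png")
E
```

```text
t 27.6 deck [ 19.9 -29.  108.5] roterr [ 0.0017 -0.0032 -0.0002] Fdeck [-2.07 -0.65 -2.5 ] q [-0.8  -0.08  2.01  0.49  0.91 -1.1 ]
```

View pics/w11a.png

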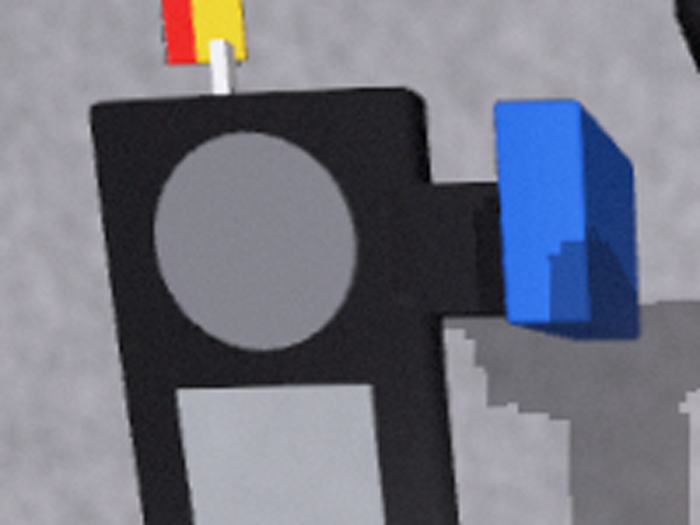

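View pics/w11b.png

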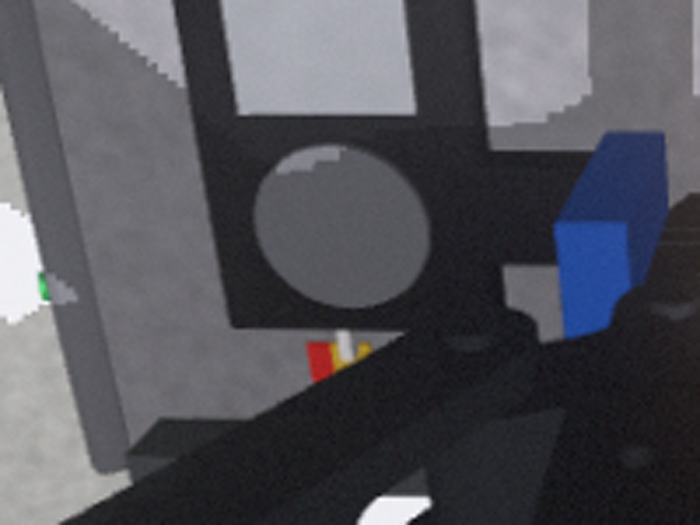

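Both nibs are now in the yellow bands: left at 220 with yellow from 194 to 243, right at 345 with yellow from about 330 to 370. I'll take the mallet back to the mat.

```bash
python3 - <<'E'
from st import *
p=plan([.46,-.10,.25],D.R,5,0)
p=plan([.4402,.2802,.12],down(1.287),10,0,start=p)
E
```

```text
-0.16 -0.22 0.44 0 -0.01 0 0; -0.16 -0.22 0.44 0 0 0 0; -0.17 -0.22 0.44 0 -0.01 0 0; -0.16 -0.21 0.43 0 0 0 0; -0.17 -0.22 0.44 0.01 -0.01 -0.01 0
end [ 0.4598 -0.0999  0.2502] err [ 0.0002 -0.0001 -0.0002] time 27.65
-0.13 0.23 0.76 -0.07 0.28 0.43 0; -0.14 0.23 0.76 -0.08 0.28 0.43 0; -0.15 0.23 0.76 -0.07 0.28 0.43 0; -0.17 0.23 0.75 -0.08 0.28 0.43 0; -0.18 0.23 0.75 -0.08 0.28 0.43 0
-0.19 0.23 0.74 -0.07 0.28 0.43 0; -0.21 0.24 0.74 -0.08 0.28 0.44 0; -0.22 0.24 0.74 -0.07 0.27 0.43 0; -0.23 0.25 0.73 -0.08 0.27 0.44 0; -0.23 0.26 0.72 -0.07 0.28 0.43 0
end [0.4404 0.28   0.1198] err [-0.0002  0.0002  0.0002] time 27.65
```

Request:
{"method": "apply_moves", "body": {"plan": "-0.16 -0.22 0.44 0 0 0 0; -0.16 -0.22 0.44 0 0 0 0; -0.17 -0.22 0.44 0 0 0 0; -0.16 -0.21 0.43 0 0 0 0; -0.17 -0.22 0.44 0 0 0 0"}}

```text
time_s: 28.15
eef_pos: [0.4593, -0.0989, 0.2499]
eef_rot: [0.688, -0.677, -0.201, -0.164]
wrist_force: [0.5, -0.0, -2.3]
opening: 0.195
```

Request:
{"method": "apply_moves", "body": {"plan": "-0.13 0.23 0.76 -0.07 0.28 0.43 0; -0.14 0.23 0.76 -0.08 0.28 0.43 0; -0.15 0.23 0.76 -0.07 0.28 0.43 0; -0.17 0.23 0.75 -0.08 0.28 0.43 0; -0.18 0.23 0.75 -0.08 0.28 0.43 0"}}

```text
time_s: 28.65
eef_pos: [0.4504, 0.0922, 0.1846]
eef_rot: [0.702, -0.698, -0.05, -0.135]
wrist_force: [0.2, -0.2, -2.3]
opening: 0.204
```

Request:
{"method": "apply_moves", "body": {"plan": "-0.19 0.23 0.74 -0.07 0.28 0.43 0; -0.21 0.24 0.74 -0.08 0.28 0.44 0; -0.22 0.24 0.74 -0.07 0.27 0.43 0; -0.23 0.25 0.73 -0.08 0.27 0.44 0; -0.23 0.26 0.72 -0.07 0.28 0.43 0"}}

```text
time_s: 29.15
eef_pos: [0.4413, 0.282, 0.1187]
eef_rot: [-0.699, 0.7, -0.103, 0.1]
wrist_force: [0.7, -0.1, -2.3]
opening: 0.194
```

Request:
{"method": "apply_moves", "body": {"plan": "0 0 0 0 0 0 0; 0 0 0 0 0 0 0; 0 0 0 0 0 0 0; 0 0 0 0 0 0 0; 0 0 0 0 0 0 0"}}

```text
time_s: 29.65
eef_pos: [0.4425, 0.2791, 0.1214]
eef_rot: [0.7, -0.7, 0.101, -0.102]
wrist_force: [0.3, -0.2, -2.4]
opening: 0.194
```

```bash
python3 - <<'E'
from plan import *
o=ctrl.get_obs(); print(o["eef_pos"],(rot(o["eef_rot"]).inv()*down(1.287)).as_rotvec(),o["wrist_force"])
np.save("cw12.npy",cal("wrist"),allow_pickle=True)
im=ctrl.camera("wrist"); cv2.imwrite("pics/w12.png",im[:,:,::-1])
p=plan([.4402,.2802,.036],down(1.287),5,0)
E
```

```text
[0.44250406 0.27914449 0.12136774] [-0.00064469 -0.00496104  0.00160194] [ 0.3017425  -0.22639624 -2.35161186]
-0.01 0.34 0 0 -0.01 0 0; -0.01 0.34 0 0 -0.01 0 0; -0.01 0.34 0 0 -0.01 0 0; -0.01 0.34 0 0 -0.01 0.01 0; -0.01 0.35 0 -0.01 0 0 0
end [0.4403 0.2799 0.0359] err [-0.0001  0.0003  0.0001] time 29.7
```

View pics/w12.png

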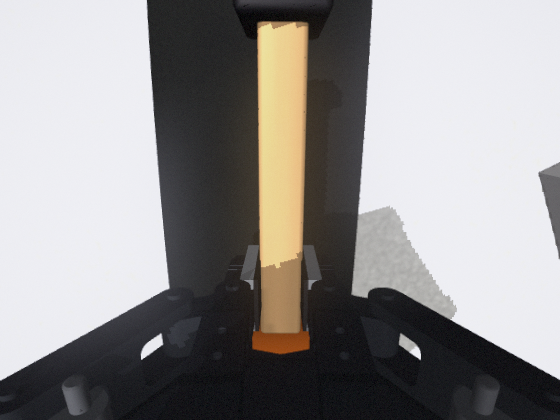

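Request:
{"method": "apply_moves", "body": {"plan": "-0.01 0.34 0 0 -0.01 0 0; -0.01 0.34 0 0 -0.01 0 0; -0.01 0.34 0 0 -0.01 0 0; -0.01 0.34 0 0 -0.01 0 0; -0.01 0.35 0 0 0 0 0"}}

```text
time_s: 30.2
eef_pos: [0.4403, 0.2802, 0.0352]
eef_rot: [0.7, -0.7, 0.099, -0.1]
wrist_force: [-0.2, -0.3, -2.2]
opening: 0.196
```

Request:
{"method": "apply_moves", "body": {"plan": "0 0.06 0 0 0 0 0; 0 0.06 0 0 0 0 0; 0 0.06 0 0 0 0 0; 0 0.03 0 0 0 0 0; 0 0 0 0 0 0 0"}}

```text
time_s: 30.7
eef_pos: [0.4401, 0.2806, 0.0251]
eef_rot: [0.7, -0.7, 0.099, -0.1]
wrist_force: [0.5, 0.6, -1.9]
opening: 0.196
```

```bash
python3 - <<'E'
from plan import *
o=ctrl.get_obs(); print(o["eef_pos"],(rot(o["eef_rot"]).inv()*down(1.287)).as_rotvec(),o["wrist_force"],o["torque"])
E
```

```text
[0.44007159 0.28058944 0.02509406] [-0.00029849  0.00101827  0.00099731] [ 0.46911244  0.57639905 -1.94893451] [ 0.05136515 -0.02485065 -0.01554247]
```

Now about 3 mm more, in small steps.

Request:
{"method": "apply_moves", "body": {"plan": "0 0.02 0 0 0 0 0; 0 0.02 0 0 0 0 0; 0 0.02 0 0 0 0 0; 0 0 0 0 0 0 0; 0 0 0 0 0 0 0"}}

```text
time_s: 31.2
eef_pos: [0.4398, 0.2806, 0.0218]
eef_rot: [-0.7, 0.7, -0.099, 0.1]
wrist_force: [-0.9, 0.3, -0.4]
opening: 0.202
```

Request:
{"method": "apply_moves", "body": {"plan": "0 0.01 0 0 0 0 0; 0 0 0 0 0 0 0; 0 0 0 0 0 0 0.25; 0 0 0 0 0 0 0.3; 0 0 0 0 0 0 0.5"}}

```text
time_s: 31.7
eef_pos: [0.4399, 0.2805, 0.0212]
eef_rot: [-0.7, 0.7, -0.099, 0.1]
wrist_force: [-0.3, -0.2, -0.4]
opening: 0.455
```

Request:
{"method": "apply_moves", "body": {"plan": "0 0 0 0 0 0 0.8; 0 0 0 0 0 0 1; 0 0 0 0 0 0 1; 0 0 0 0 0 0 1; 0 0 0 0 0 0 1"}}

```text
time_s: 32.2
eef_pos: [0.4397, 0.2805, 0.0211]
eef_rot: [-0.7, 0.7, -0.1, 0.1]
wrist_force: [0.0, 0.6, -0.7]
opening: 0.996
```

Request:
{"method": "apply_moves", "body": {"plan": "0 -0.2 0 0 0 0 1; 0 -0.5 0 0 0 0 1; 0 -0.8 0 0 0 0 1; 0 -0.8 0 0 0 0 1; 0 -0.8 0 0 0 0 1"}}

```text
time_s: 32.7
eef_pos: [0.4394, 0.2805, 0.1784]
eef_rot: [-0.7, 0.7, -0.099, 0.1]
wrist_force: [0.4, 0.2, -0.5]
opening: 1.0
```

```bash
python3 - <<'E'
from plan import *
for n in ["wrist","top","side"]:
    im=ctrl.camera(n)[:,:,::-1]; cv2.imwrite(f"pics/{n}13.png",im)
    if n=="top": crop(im,295,140,435,260,5,"pics/t13c.png")
o=ctrl.get_obs(); print(o["eef_pos"],o["wrist_force"],o["opening"],o["time_s"])
E
```

```text
[0.44192904 0.28142099 0.18038373] [-0.31593606 -1.0311807  -0.42139473] 1.0039740620711157 32.85
```

View pics/wrist13.png

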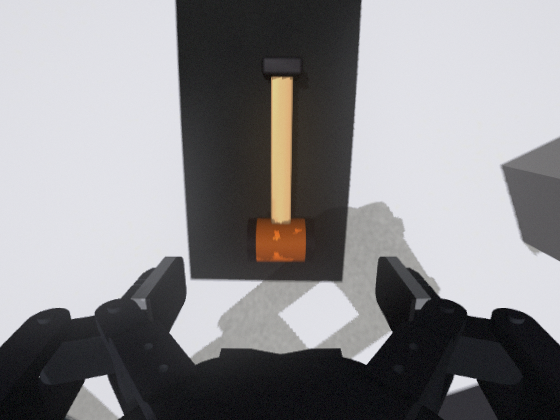

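View pics/t13c.png

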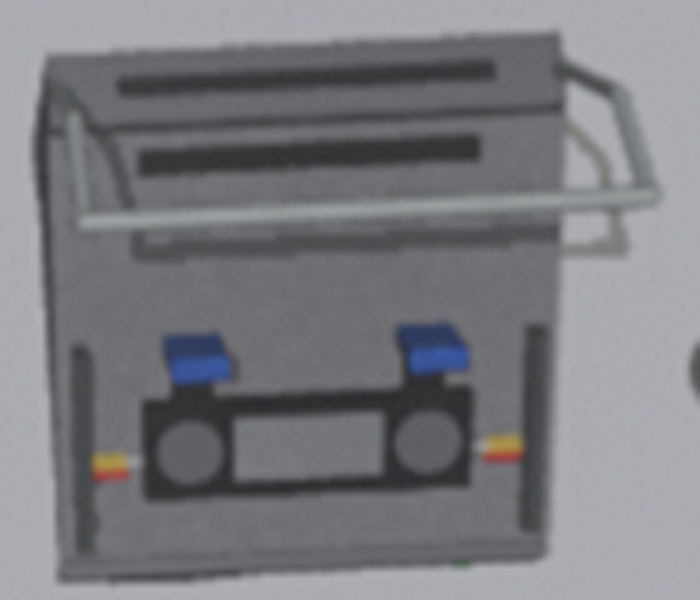

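View pics/top13.png

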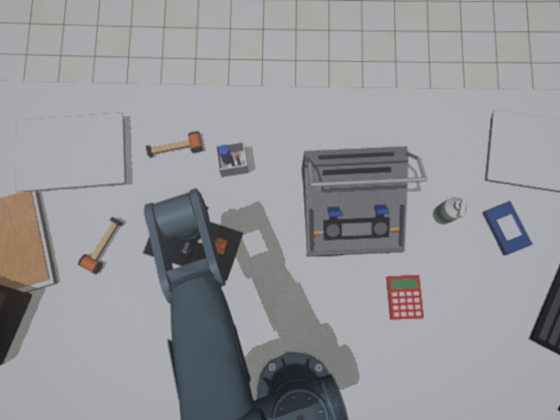

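```bash
python3 - <<'E'
from bench import ctrl
print(ctrl.hand_in(), ctrl.get_obs()["time_s"])
E
```

```text
the job is handed in; nothing more can be done
the job is handed in; nothing more can be done
```

The cassette is down: both white nibs stand in the yellow bands, and the mallet lies flat on its mat, released. The job was handed in at about 33 s, well under the 67 s limit.

**What I did:** I took the mallet on the mat, the farthest right of the three, and tilted the hand square to the deck. I pressed the lugs down slowly with the head, starting with the right one because it began behind: right, left, right, left, right.

**Checks during the job:**
- **Lead:** by arm position the lead between ends stayed around 5 mm or less. One mid-course wrist picture put it nearer 6 to 7 mm, still under the 10 mm limit.
- **Force:** readings on the lugs peaked at about 13 N, under the 18 N hard-blow limit. I read the force only at the end of each half-second call, so a short peak could have been missed.

**Last checks:**
- **Nibs:** close wrist views showed both nibs near the middle of their bands. By arm position both ends sit at about -21 mm.
- **Disagreement:** the coarser top picture put the right nib slightly lower in its band, but still in the yellow.
- **Bystanders:** the bottle, caddy and calculator look unmoved in the final top picture.
- **Hand:** the gripper was open and about 16 cm above the mat, touching nothing.

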